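# Stand the pressure meter up on the bench riser

## Robot

A 7-joint arm with a two-finger parallel gripper is mounted at the origin on the work surface. World frame = base frame: x ahead of the robot, y to its left, z up, the work surface at z = 0. Lengths are in mm, angles in rad, forces in N, time in s.
With the tool pointing down it reaches from about 400 to 875 mm from the base axis. Payload 4.4 kg.
Tool frame: the origin (TCP) lies at the very end of the fingers, on their centre line; the grasp point (between the pads) lies 19 mm behind it; z points along the fingers, y is the direction in which the jaws open and shut (so a half turn about z gives the same grasp; the last joint's range is limited). The gripper opens to 85 mm and grips with 20 to 120 N. Pads are 22 mm wide; open, the fingers measure 114 mm over their backs; the gripper's body (76 mm by 85 mm) begins 54 mm behind the grasp point. The pads swing forward as they close: fully open they stand 13 mm farther back than shut.
Start: joints at [-1.168, 0.628, 0.038, 1.517, -0.027, 0.996, -0.02], TCP at [293.66, 579.898, 231.313] pointing down, gripper open.
Joint ranges: [-3.06, 3.06], [-0.37, 2.12], [-1.25, 1.32], [0.18, 2.47], [-1.1, 4.24], [0.23, 1.98], [-2.94, 2.94]. Speed limits (rad/s): [2.57, 2.57, 3.14, 3.14, 3.14, 3.14, 3.14].

## Interface

Orientations are given as [roll, pitch, yaw] about the fixed x, y, z axes, in that order (R = Rz(yaw) Ry(pitch) Rx(roll)).
In Python, from cell import ctrl gives the robot as it stands.
- The arm moves only by the shell command python3 -m crank 'ROWS' [OPENING]. ROWS is JSON, a list that holds one entry, the list of rows, each a list of 6 numbers: the shift along the tool's x, y, z in units of 30 mm (1.0 is 30 mm), then the turn, a rotation vector about the tool's x, y, z in units of 6 degrees (1.0 is 6 degrees). In form: [[[tx, ty, tz, rx, ry, rz], ...]]. A call has 1 to 12 rows; each row shifts and turns the pose as measured when the row begins, along the tool's axes as they then stand; what a row does not reach is not made up. A row lasts 1/12 s, in which the tool goes at most 41.7 mm and 7.16 degrees, less where a joint would pass 70% of its speed; a pose out of reach is approached as far as the arm can. A call is refused whole if a number of a shift passes 1 or a number of a turn 1, either way. A call with a gripper value outside its range is refused whole. OPENING is the gripper command: -1 is fully open, 1 is shut, values between are in proportion, set as the call begins (- or left out, the last holds). The fingers move at their own pace and stop on an object; the grip force is fixed at half the most. Time passes only in rows, so rows that do not move let the fingers close. It gives the time, the measured TCP pose, the force and the opening at its end, in the units of the state.
- ctrl.read_state(): the state, without advancing time (a new reading comes with each control period).
- ctrl.get_image(name): name is "scene" or "top"; returns a dict with "color" (400x640x3 uint8, red, green, blue), "depth" (400x640 float32, mm along the optical axis (not along the pixel's ray), 0 where there is no reading), "camera_matrix" (3x3 intrinsics, pixels), "R" (3x3) and "t" (3): a world point X has camera coordinates R X + t. Camera axes: x right, y down, z forward; pixel columns grow to the right and rows downward; lengths in mm; the calibration is good to about 2 mm. A picture is of the moment at which its call begins.
- ctrl.finish_job(): hands the job in, once; it reports no verdict.
Trained networks look in a picture, given as the dict that the camera call returned (one of the last four; its "shot" number tells which), for a name from the list of things; names that differ only in an ending like _2 or _b are one class to them, and where a whole thing is asked for, a point or a joint stands for the part that bears it (a point fixed in the world has none). Each returns a list of dicts, best first, with "conf" (0 to 1); they miss things now and then, are a little off and sometimes report something else, mostly with a low value. They report only what shows in the picture. A call takes as long as a camera call. They do not tell look-alikes from the thing itself.
- ctrl.search_frame(query, picture): "extent" ([centre column, centre row, width, height] in pixels, round what is visible of it).
The state is a dict: "clock": time; "qpos": joint angles; "qd": joint speeds; "tau": joint torques, N m; "eef_pos": TCP position; "tool_rot": TCP orientation; "force": force on the tool from outside, world axes, zero at the start; "torque": the same for the moment, N m; "width": finger opening in mm.
Only numpy, scipy, OpenCV 4.12 (cv2) and the standard library are available. Lean on these libraries where they do the work, as an engineer would, in place of code of your own. Each camera call takes 0.05 s, during which the arm holds its last target. There are 200 camera calls.

## Task

The handheld pressure meter is lying on its back on the bench. Stand it upright on its thin bottom edge on the free stretch of the raised aluminium riser, its whole foot on the bar, with the display the right way up and looking squarely out over the riser's long front side (the one nearer the robot). Let go of it, and leave the other things where they are.

Things in the scene. Friction and masses are not known exactly. Their poses are not given: they have to be found in the camera images.
- meter: handheld pressure meter: flat grey box 150 mm long (x), 62 wide (y), 32 thick (z), about 0.3 kg; two brass stubs stick 12 mm farther out of its top end. Origin: centre of the back face, on which it starts lying, top end roughly towards the robot. x points to the top end (stubs, display half), z out of the display face. The bottom end (x = -75 mm, black band, keypad half) is flat
- meter_foot (a point): centre of the meter's bottom end face, at (-75, 0, 16) mm in the meter's frame; axes as the meter's. It comes down on the riser when the meter stands
- meter_view (a point): imaginary point 200 mm straight out from the meter's middle on the display side, at (0, 0, 216) mm in the meter's frame: shows which way the display looks
- riser: fixed plain aluminium bar on the bench, 64 mm deep (x), 300 mm long (y), 45 mm high. Origin: centre of its underside; -x points out of its long front side, towards the robot. A gauge stands on its +y end, centred about 105 mm from the middle; the rest of the top is free
- riser_top (a point): centre of the riser's flat top, 45 mm above its origin; axes as the riser's, z up
- gauge: round dial pressure gauge (58 mm dial) on a 44 x 50 mm foot, 79 mm tall, standing on one end of the riser. To be left alone; origin at the centre of its underside
- manifold: aluminium bar 45 x 130 x 22 mm carrying three black valves, 56 mm tall. To be left alone; origin at the centre of its underside
- breadboard: flat white prototyping board 165 x 55 mm, 15 mm tall. To be left alone; origin at the centre of its underside
- tape: roll of tape lying flat, 90 mm across, 19 mm tall. To be left alone; origin at the centre of its underside
- jar: clear screw-top jar, 64 mm across, 85 mm tall. To be left alone; origin at the centre of its underside
- driver: screwdriver lying on the bench. To be left alone
- spanner: open-ended spanner lying on the bench. To be left alone
Things that resemble listed ones, but are neither listed nor needed, are in the scene too. What is shaped like the meter but blue is not meant.

How it is judged (in metres and radians):
At the end, for the whole second after the job is handed in: The meter is at rest on its bottom end on the riser, upright within 0.08 rad; foot centre within 18 mm of the riser's centre line, 120 mm of its middle and 5 mm of its top's height; display looking out over the riser's front (-x) within 0.4 rad (angle between meter's own x axis and vertical below 0.08 rad and z of meter_foot in the frame of riser_top between -0.005 and 0.005 m and x of meter_foot in the frame of riser_top between -0.018 and 0.018 m and y of meter_foot in the frame of riser_top between -0.12 and 0.12 m and angle between the z axis of meter and the x axis of riser_top, either way round below 0.4 rad and x of meter_view in the frame of riser_top below -0.1 m and linear speed of meter below 0.02 m/s and angular speed of meter below 0.1 rad/s); the robot touches nothing.
It fails at once if another thing on the bench was moved by more than 25 mm (distance of any of gauge, manifold, breadboard, tape, jar, driver, spanner from where it was at the start of the episode above 0.025 m).
It also fails if it takes over 42 s, if anything falls off the work surface, if the arm or the gripper's body presses on something with over 40 N, if the wrist force passes 120 N, or if a joint passes its speed limit or range.

## Working session

There is one attempt and no reset: what is moved stays moved. The work goes in short steps, Python scripts to look and compute and a shell command to move; the robot and the scene stay as the last step left them, time stands still between calls to the robot, and variables do not carry over. Pictures are saved under pics/ and viewed, about 8 in all and at most 12, crops included, and the job is handed in when it is done.

```bash
ls; mkdir -p pics; python3 - <<'E'
from cell import ctrl
import cv2,numpy as np
s=ctrl.read_state(); print(s['clock'],s['eef_pos'],s['tool_rot'],s['width'])
for n in ("scene","top"):
    p=ctrl.get_image(n); cv2.imwrite(f"pics/{n}0.png",p["color"][:,:,::-1])
    np.savez(f"/tmp/{n}0.npz",**{k:p[k] for k in("color","depth","camera_matrix","R","t")})
    for q in("meter","riser","gauge"):
        print(n,q,[(round(d["conf"],2),np.round(d["extent"]).tolist()) for d in ctrl.search_frame(q,p)][:4])
E
```

```text
pics
0.0 [293.38304316 579.3345785  230.3875315 ] [-3.13971904e+00  2.68990971e-05  2.67276251e+00] 85.57129150079761
scene meter [(0.96, [262.0, 221.0, 39.0, 44.0]), (0.94, [385.0, 198.0, 48.0, 31.0]), (0.82, [257.0, 170.0, 50.0, 27.0])]
scene riser [(0.74, [402.0, 241.0, 110.0, 40.0])]
scene gauge [(0.67, [441.0, 235.0, 22.0, 26.0])]
top meter [(0.8, [390.0, 204.0, 29.0, 58.0]), (0.78, [408.0, 275.0, 53.0, 42.0]), (0.62, [264.0, 250.0, 57.0, 38.0])]
top riser [(0.68, [248.0, 194.0, 104.0, 34.0])]
top gauge [(0.66, [207.0, 189.0, 28.0, 11.0])]
```

```bash
python3 - <<'E'
import cv2,numpy as np
a=cv2.imread("pics/scene0.png")[130:290,200:480];b=cv2.imread("pics/top0.png")[130:330,160:480]
a=cv2.resize(a,(560,320));b=cv2.resize(b,None,fx=2.5,fy=2.5)
cv2.imwrite("pics/topc.png",b);cv2.imwrite("pics/scenec.png",cv2.resize(a,(800,457)))
E
```

```text
(no output)
```

View pics/topc.png

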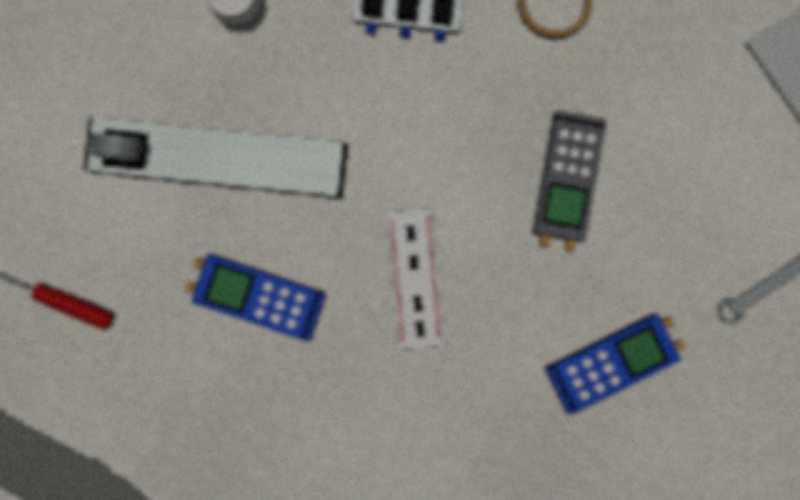

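View pics/scenec.png

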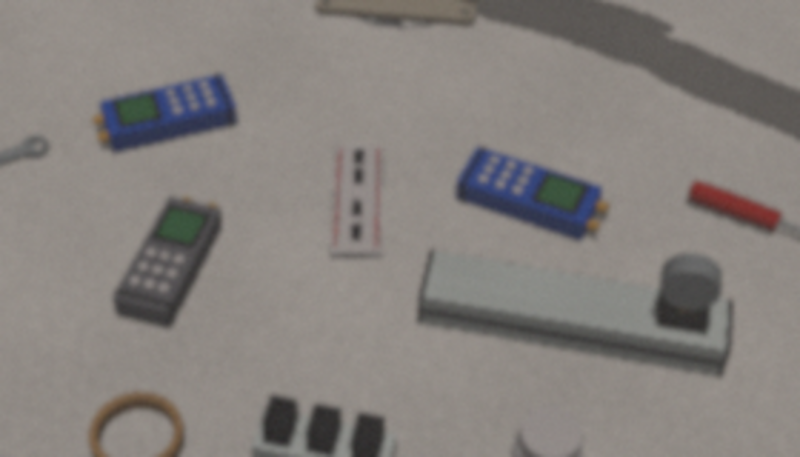

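The grey meter is at top px (390,204), scene (262,221). The look-alikes are both blue: top (408,275) and (264,250). In the crop the grey one is unambiguous, with its stubs towards the robot. Next I fit rectangles to the meter and the riser top.

```bash
cat > h.py <<'E'
import numpy as np,cv2
def cloud(p):
    d=p["depth"];K=p["camera_matrix"];v,u=np.mgrid[:d.shape[0],:d.shape[1]]
    c=np.stack([(u-K[0,2])*d/K[0,0],(v-K[1,2])*d/K[1,1],d],-1)
    w=(c-p["t"])@p["R"]; w[d==0]=np.nan; return w
def fit(w,m):
    m=cv2.morphologyEx(m.astype(np.uint8),cv2.MORPH_OPEN,np.ones((3,3)))
    n,l,s,_=cv2.connectedComponentsWithStats(m); k=1+np.argmax(s[1:,4]); P=w[l==k]
    r=cv2.minAreaRect(P[:,:2].astype(np.float32)); return P,r,cv2.boxPoints(r)
def box(w,u0,u1,v0,v1):
    m=np.zeros(w.shape[:2],bool);m[v0:v1,u0:u1]=1;return m
E
python3 - <<'E'
from h import *
np.set_printoptions(precision=1,suppress=True)
for n,bs in(("top",[(365,415,165,240,18,45),(185,310,170,220,38,52)]),("scene",[(232,290,190,255,18,45),(335,465,210,270,38,52)])):
    p=np.load(f"/tmp/{n}0.npz");w=cloud(p)
    for b in bs:
        m=box(w,*b[:4])&(w[...,2]>b[4])&(w[...,2]<b[5])
        P,r,c=fit(w,m); print(n,len(P),"z",np.median(P[:,2]),"mean",P.mean(0),r,c.tolist())
    if n=="top":
        m=box(w,365,415,165,240);hsv=cv2.cvtColor(p["color"],cv2.COLOR_RGB2HSV)
        g=m&(hsv[...,0]>40)&(hsv[...,0]<85)&(hsv[...,1]>70);print("display",g.sum(),w[g].mean(0))
        print("gauge",np.nanmedian(w[box(w,185,310,170,220)&(w[...,2]>70)],0))
E
```

```text
top 1072 z 32.43900924867897 mean [ 548.5 -190.4   32.2] ((544.7171020507812, -190.56417846679688), (63.060325622558594, 160.7620086669922), 79.6897201538086) [[459.9908142089844, -207.19873046875], [618.1569213867188, -235.97171020507812], [629.443359375, -173.92962646484375], [471.27728271484375, -145.15664672851562]]
top 1613 z 45.41537093177715 mean [567.9 195.3  45.4] ((568.3387451171875, 199.83477783203125), (243.22378540039062, 63.881961822509766), 84.32868957519531) [[524.5362548828125, 81.97460174560547], [588.10546875, 75.66170501708984], [612.1412353515625, 317.6949462890625], [548.572021484375, 324.0078430175781]]
display 211 [nan nan nan]
gauge [577.4 331.7 119. ]
scene 860 z 31.213937120981793 mean [ 556.5 -189.1   30.7] ((545.0037841796875, -189.2745361328125), (63.8893928527832, 163.59030151367188), 79.57981872558594) [[458.7799072265625, -205.89846801757812], [619.6722412109375, -235.486328125], [631.2276611328125, -172.65060424804688], [470.3353271484375, -143.062744140625]]
scene 1726 z 43.74151929134321 mean [572.5 221.7  43.7] ((571.5027465820312, 232.91534423828125), (308.2663269042969, 71.3768539428711), 84.56494140625) [[521.3756713867188, 82.85543823242188], [592.4315795898438, 76.09481811523438], [621.6298217773438, 382.9752502441406], [550.5739135742188, 389.7358703613281]]
```

```bash
cat >> h.py <<'E'
from scipy.spatial.transform import Rotation as Ro
def pose(psi,tilt,flip):  # horizontal heading psi deg, tilt from vertical deg; tool y at psi+90 (flip: psi-90)
    a,t=np.radians(psi),np.radians(tilt)
    z=np.array([np.sin(t)*np.cos(a),np.sin(t)*np.sin(a),-np.cos(t)]);y=np.array([-np.sin(a),np.cos(a),0])*(-1 if flip else 1)
    return Ro.from_matrix(np.stack([np.cross(y,z),y,z],1))
def go(pos=None,R=None):
    from cell import ctrl
    np.set_printoptions(precision=3,suppress=True)
    s=ctrl.read_state();C=Ro.from_euler('xyz',s["tool_rot"])
    print("t",round(s["clock"],2),"tcp",np.round(s["eef_pos"],1),"q",np.round(s["qpos"],2),"w",round(s["width"],1),"F",np.round(s["force"],1))
    if R is not None: print(" turn units",(C.inv()*R).as_rotvec(degrees=True)/6)
    if pos is not None: print(" shift units",C.inv().apply(np.array(pos)-s["eef_pos"])/30)
    return s
E
python3 -c "
from h import *
go([430,-150,230],pose(-10.3,45,False))"
```

```text
t 0.4 tcp [293.6 579.8 231.2] q [-1.17  0.63  0.04  1.52 -0.03  1.   -0.02] w 85.7 F [0.2 0.2 0.3]
 turn units [-1.086 -7.447 -2.615]
 shift units [-15.047 -19.648   0.044]
```

```bash
python3 -m crank '[[[-0.7,-0.9,0,0,0,0],[-0.75,-0.98,0,0,0,0],[-0.75,-0.98,0,0,0,0],[-0.75,-0.98,0,0,0,0],[-0.75,-0.98,0,0,0,0],[-0.75,-0.98,0,0,0,0],[-0.75,-0.98,0,0,0,0],[-0.75,-0.98,0,0,0,0],[-0.75,-0.98,0,0,0,0],[-0.75,-0.98,0,0,0,0]]]' -1
python3 -m crank '[[[-0.75,-0.98,0,0,0,0],[-0.75,-0.98,0,0,0,0],[-0.75,-0.98,0,0,0,0],[-0.75,-0.98,0,0,0,0],[-0.75,-0.98,0,0,0,0],[-0.75,-0.98,0,0,0,0],[-0.75,-0.98,0,0,0,0],[-0.75,-0.98,0,0,0,0]]]'
python3 -c "
from h import *
go([430,-150,230],pose(-10.3,45,False))"
```

```text
clock: 1.23
eef_pos: [361.2, 215.1, 228.3]
tool_rot: [3.131, -0.003, 2.69]
force: [1.8, -0.3, 0.8]
width: 85.5
clock: 1.9
eef_pos: [422.3, -89.3, 228.0]
tool_rot: [3.125, 0.004, 2.692]
force: [1.8, -0.5, -0.1]
width: 85.3
t 1.9 tcp [422.3 -89.3 228. ] q [ 0.05  0.33  0.14  2.11 -0.09  0.71  1.37] w 85.3 F [ 1.8 -0.5 -0.1]
 turn units [-0.872 -7.398 -2.502]
 shift units [-1.111 -1.71  -0.089]
```

```bash
python3 -m crank '[[[-0.55,-0.85,0,0,0,0],[-0.55,-0.85,0,0,0,0],[0,0,0,-0.1,-0.9,-0.3],[0,0,0,-0.1,-0.9,-0.3],[0,0,0,-0.1,-0.9,-0.3],[0,0,0,-0.1,-0.9,-0.3],[0,0,0,-0.1,-0.9,-0.3],[0,0,0,-0.1,-0.9,-0.3],[0,0,0,-0.1,-0.9,-0.3],[0,0,0,-0.1,-0.9,-0.3]]]'
python3 -c "
from h import *
go([458,-174,90],pose(-10.3,45,False))"
```

```text
clock: 2.73
eef_pos: [435.2, -149.8, 235.8]
tool_rot: [3.062, 0.408, 2.819]
force: [0.4, 0.4, 0.3]
width: 85.5
t 2.73 tcp [ 435.2 -149.8  235.8] q [-0.    0.24  0.42  2.38 -0.97  0.24  2.57] w 85.5 F [0.4 0.4 0.3]
 turn units [-0.016 -3.545 -1.275]
 shift units [ 1.035 -0.91   4.79 ]
```

```bash
cat > fk.py <<'E'
import numpy as np, itertools
from scipy.spatial.transform import Rotation as Ro
def fk(q,p,s):
    # p: d1,d3,a3,d5,a5,a6,d7 ; axes z,y,z,y,z,y,z
    d1,d3,a3,d5,a5,a6,d7,b,c=p
    off=[(0,0,0),(0,0,d1),(0,0,d3),(a3,0,0),(a5,0,d5),(0,0,0),(a6,0,0)]
    R=Ro.identity();x=np.zeros(3)
    for i in range(7):
        x=x+R.apply(off[i]); ax=[0,0,0];ax[2 if i%2==0 else 1]=s[i]*(q[i]+(b if i==6 else c if i==0 else 0)); R=R*Ro.from_rotvec(ax)
    return x+R.apply([0,0,d7]),R
E
cat > fit.py <<'E'
from fk import *
from scipy.optimize import least_squares
D=[([-1.168,.628,.038,1.517,-.027,.996,-.02],[293.6,579.8,231.2],[-3.1397,0,2.6728]),
([.05,.33,.14,2.11,-.09,.71,1.37],[422.3,-89.3,228.],[3.125,.004,2.692]),
([0,.24,.42,2.38,-.97,.24,2.57],[435.2,-149.8,235.8],[3.062,.408,2.819])]
res=[]
for s in itertools.product([1,-1],repeat=4):
    S=[s[0],1,s[1],1,s[2],1,s[3]]
    def f(p):
        o=[]
        for q,x,r in D:
            X,R=fk(q,p,S); o+=list((X-x)/5)+list((R.inv()*Ro.from_euler('xyz',r)).as_rotvec()*30)
        return o+list((np.array(p[:7])-[300,300,0,300,0,0,300])/400)
    for b in(0,1.57,3.14,-1.57):
        r=least_squares(f,[300,300,0,300,0,0,300,b,0]);res.append((r.cost,S,np.round(r.x,2)))
res.sort(key=lambda e:e[0])
for e in res[:4]:print(e)
E
python3 fit.py; python3 -c "
from cell import ctrl
s=ctrl.read_state();print([round(float(x),4) for x in s['qpos']])"
```

```text
(np.float64(0.7618612163997407), [-1, 1, -1, 1, -1, 1, -1], array([ 5.2364e+02,  4.6471e+02,  6.5530e+01,  4.5243e+02,  6.5650e+01,
        2.1000e+01,  3.2887e+02, -1.5300e+00,  4.0000e-02]))
(np.float64(0.7618612163998107), [-1, 1, -1, 1, -1, 1, -1], array([ 5.2364e+02,  4.6471e+02,  6.5530e+01,  4.5243e+02,  6.5650e+01,
        2.1000e+01,  3.2887e+02, -1.5300e+00,  4.0000e-02]))
(np.float64(0.7618612164000467), [-1, 1, -1, 1, -1, 1, -1], array([ 5.2364e+02,  4.6471e+02,  6.5530e+01,  4.5243e+02,  6.5650e+01,
        2.1000e+01,  3.2887e+02, -1.5300e+00,  4.0000e-02]))
(np.float64(0.761861216400508), [-1, 1, -1, 1, -1, 1, -1], array([5.2364e+02, 4.6471e+02, 6.5530e+01, 4.5243e+02, 6.5650e+01,
       2.1000e+01, 3.2887e+02, 4.7500e+00, 4.0000e-02]))
[-0.0031, 0.2372, 0.4168, 2.3784, -0.9717, 0.2423, 2.5654]
```

```bash
cat > ik.py <<'E'
from fk import *;from h import pose
from scipy.optimize import least_squares
P=[523.64,464.71,65.53,452.43,65.65,21,328.87,-1.53,.04];S=[-1,1,-1,1,-1,1,-1]
lo=np.array([-3.06,-.37,-1.25,.18,-1.1,.23,-2.94])+.03;hi=np.array([3.06,2.12,1.32,2.47,4.24,1.98,2.94])-.03
mid=(lo+hi)/2
def ik(x,R,n=25,seed=0):
    g=np.random.default_rng(seed);best=[]
    for _ in range(n):
        f=lambda q:np.r_[(lambda X,Q:np.r_[(X-x)/2,(Q.inv()*R).as_rotvec()*100])(*fk(q,P,S)),.1*((q-mid)/(hi-lo))**2]
        r=least_squares(f,g.uniform(lo,hi),bounds=(lo,hi),max_nfev=80);best.append((r.cost,np.round(r.x,2)))
    best.sort(key=lambda e:e[0]);return best
if __name__=="__main__":
  np.set_printoptions(suppress=True)
  for nm,psi,pos in(("pick",-10.3,[534,-188,12]),("pre",-10.3,[458,-174,90]),("place",-5.7,[565,183,138])):
    for tilt in(30,45,55):
      for flip in(0,1):
        b=ik(np.array(pos),pose(psi,tilt,flip));print(nm,tilt,flip,[(round(c,3),*q) for c,q in b[:2]])
E
python3 ik.py
```

```text
pick 30 0 [(np.float64(0.0), np.float64(1.11), np.float64(1.21), np.float64(-0.74), np.float64(2.1), np.float64(2.54), np.float64(0.57), np.float64(-0.21)), (np.float64(0.0), np.float64(1.13), np.float64(1.23), np.float64(-0.76), np.float64(2.1), np.float64(2.52), np.float64(0.59), np.float64(-0.18))]
pick 30 1 [(np.float64(0.0), np.float64(0.1), np.float64(0.98), np.float64(0.28), np.float64(2.11), np.float64(3.67), np.float64(0.52), np.float64(1.04)), (np.float64(0.0), np.float64(0.13), np.float64(0.97), np.float64(0.25), np.float64(2.11), np.float64(3.65), np.float64(0.51), np.float64(1.09))]
pick 45 0 [(np.float64(0.0), np.float64(0.76), np.float64(1.16), np.float64(-0.29), np.float64(2.16), np.float64(3.33), np.float64(0.85), np.float64(-1.2)), (np.float64(0.0), np.float64(0.74), np.float64(1.15), np.float64(-0.27), np.float64(2.16), np.float64(3.34), np.float64(0.85), np.float64(-1.22))]
pick 45 1 [(np.float64(0.0), np.float64(-0.06), np.float64(1.2), np.float64(0.4), np.float64(2.15), np.float64(3.41), np.float64(1.01), np.float64(1.09)), (np.float64(0.0), np.float64(-0.24), n
[... 3646 characters left out ...]
), np.float64(0.02), np.float64(2.2), np.float64(2.33), np.float64(0.65), np.float64(1.69))]
place 55 0 [(np.float64(0.0), np.float64(-0.29), np.float64(0.95), np.float64(-0.37), np.float64(2.2), np.float64(2.43), np.float64(1.12), np.float64(-1.32)), (np.float64(0.0), np.float64(-0.32), np.float64(0.94), np.float64(-0.33), np.float64(2.2), np.float64(2.42), np.float64(1.1), np.float64(-1.35))]
place 55 1 [(np.float64(0.0), np.float64(-0.76), np.float64(0.9), np.float64(0.07), np.float64(2.21), np.float64(2.38), np.float64(0.89), np.float64(1.51)), (np.float64(0.0), np.float64(-0.69), np.float64(0.89), np.float64(0.01), np.float64(2.21), np.float64(2.38), np.float64(0.92), np.float64(1.55))]
```

```bash
cat > sim.py <<'E'
from ik import *
def jac(q):
    X,R=fk(q,P,S);J=np.zeros((6,7))
    for i in range(7):
        d=np.array(q,float);d[i]+=1e-5;Y,Q=fk(d,P,S);J[:3,i]=(Y-X)/1e-5/300;J[3:,i]=(Q*R.inv()).as_rotvec()/1e-5
    return J
def local(q,X,R,it=6):
    for _ in range(it):
        Y,Q=fk(q,P,S);e=np.r_[(X-Y)/300,(R*Q.inv()).as_rotvec()];J=jac(q)
        q=np.clip(q+J.T@np.linalg.solve(J@J.T+1e-4*np.eye(6),e),lo-.03,hi+.03)
    return q
def simrows(q,rows):
    for r in rows:
        X,R=fk(q,P,S);q=local(q,X+R.apply(np.array(r[:3])*30),R*Ro.from_rotvec(np.array(r[3:])*6,degrees=True))
    return q
def delta(q,X,R):
    Y,Q=fk(q,P,S);return np.r_[Q.inv().apply(X-Y)/30,(Q.inv()*R).as_rotvec(degrees=True)/6]
E
cat > plan.py <<'E'
from sim import *
np.set_printoptions(precision=2,suppress=True,linewidth=150)
q0=np.array([-.003,.237,.417,2.378,-.972,.242,2.565])
B=ik(np.array([485,-179,90.]),pose(-10.3,45,False),40)[0][1];print("B",B)
way=[q0,[0.05,.33,.14,2.11,-.09,.71,1.37],[.2,.5,.1,2.15,1.1,.8,.5],[.5,.75,-.1,2.2,2.2,.8,-.4],B]
q=q0.copy()
for a,b,n in zip(way,way[1:],(8,10,11,11)):
    a,b=np.array(a),np.array(b);rows=[]
    for k in range(1,n+1):
        X,R=fk(a+(b-a)*k/n,P,S);r=np.round(delta(q,X,R),1);rows.append(r.tolist());q=simrows(q,[r])
        if k%4==0:print("   z",X.round(),R.as_matrix()[:,2],"q",q)
    print(n,rows);print(np.abs(rows).max(),"end q",q,fk(q,P,S)[0])
E
python3 plan.py
```

```text
B [ 0.88  1.01 -0.37  2.37  3.32  0.87 -1.12]
   z [443. -86. 228.] [ 0.24  0.08 -0.97] q [-0.24  0.32  0.57  2.25 -0.71  0.53  2.12]
   z [423. -88. 227.] [-0.    0.01 -1.  ] q [-0.48  0.42  0.73  2.12 -0.42  0.75  1.65]
8 [[0.0, 0.7, 0.1, -0.4, 0.4, 0.1], [0.2, 0.6, 0.1, -0.3, 0.5, 0.2], [0.2, 0.4, 0.1, -0.2, 0.5, 0.1], [0.2, 0.3, 0.1, 0.0, 0.6, 0.2], [0.2, 0.1, 0.0, 0.2, 0.5, 0.3], [0.2, -0.0, 0.0, 0.3, 0.5, 0.2], [0.1, -0.2, 0.0, 0.5, 0.5, 0.3], [0.1, -0.3, -0.1, 0.6, 0.3, 0.3]]
0.7 end q [-0.48  0.42  0.73  2.12 -0.42  0.75  1.65] [421.59 -88.77 227.55]
   z [ 360. -206.  212.] [-0.16 -0.27 -0.95] q [-0.56  0.58  0.89  2.12 -0.2   0.72  1.51]
   z [ 334. -318.  227.] [-0.2  -0.54 -0.82] q [-0.62  0.77  1.03  2.13 -0.05  0.59  1.42]
10 [[0.1, -1.1, 0.3, 0.8, 0.2, 0.1], [0.1, -1.1, 0.2, 0.7, 0.0, 0.1], [-0.0, -1.1, 0.2, 0.8, 0.0, 0.0], [-0.1, -1.0, 0.3, 0.8, 0.0, 0.1], [-0.1, -1.0, 0.3, 0.7, -0.1, 0.0], [-0.3, -1.0, 0.2, 0.8, -0.2, 0.0], [-0.2, -0.8, 0.3, 0.7, -0.2, 0.0], [-0.3, -0.8, 0.3, 0.6, -0.3, 0.0], [-0.4, -0.7, 0.3, 0.6, -0.4, 0.0], [-0.4, -0.7, 0.2, 0.5, -0.4, 0.0]]
1.1 e
[... 689 characters left out ...]
0.23  1.33] [ 306.73 -382.47  167.03]
   z [ 452. -358.  120.] [ 0.42 -0.58 -0.7 ] q [-0.3   0.74  0.68  2.31 -0.34  0.23  1.81]
   z [ 473. -262.   89.] [ 0.59 -0.34 -0.73] q [ 1.65  0.91 -0.93  2.45 -0.4   0.23  2.94]
11 [[-4.2, 1.4, 0.3, -1.2, -3.9, -0.1], [-4.7, 1.3, 0.3, -1.0, -4.5, -0.1], [-5.5, 1.1, 0.3, -0.9, -5.1, -0.1], [-6.1, 0.3, 0.4, -0.1, -5.7, -0.1], [-6.7, -1.0, 0.5, 0.9, -6.1, -0.2], [-6.2, -4.1, 0.7, 3.4, -5.8, -0.2], [-1.4, -10.2, -0.4, 8.6, -1.3, -4.0], [-2.1, -9.9, -0.5, 8.4, -1.9, -1.0], [-1.6, -8.9, 0.5, 7.7, -1.7, -0.6], [-1.5, -8.2, 1.3, 7.1, -1.6, -0.3], [-1.4, -7.7, 1.4, 6.6, -1.5, -0.1]]
10.2 end q [ 1.79  1.14 -0.93  2.45 -0.17  0.23  2.94] [371.06  12.   207.29]
```

```bash
cat > chk.py <<'E'
from sim import *
np.set_printoptions(precision=2,suppress=True,linewidth=150)
q=np.array([-1.168,.628,.038,1.517,-.027,.996,-.02])
X0,R0=fk(q,P,S);X1=np.array([422.3,-89.3,228.]);R1=Ro.from_euler('xyz',[3.125,.004,2.692])
for k in range(1,21): q=local(q,X0+(X1-X0)*k/20,R0)
q=local(q,X1,R1);print(q,"actual .05 .33 .14 2.11 -.09 .71 1.37")
X2=np.array([435.2,-149.8,235.8]);
for k in range(1,3): q=local(q,X1+(X2-X1)*k/2,R1)
print(q)
rv=(R1.inv()*Ro.from_euler('xyz',[3.062,.408,2.819])).as_rotvec()
for k in range(1,9): q=local(q,X2,R1*Ro.from_rotvec(rv*k/8))
print(q,"actual -.003 .237 .417 2.378 -.972 .242 2.565")
E
python3 chk.py
```

```text
[-0.1   0.33  0.31  2.12 -0.18  0.7   1.45] actual .05 .33 .14 2.11 -.09 .71 1.37
[ 0.01  0.36  0.33  2.05 -0.19  0.76  1.58]
[ 0.44  0.22 -0.03  2.37 -0.69  0.23  2.34] actual -.003 .237 .417 2.378 -.972 .242 2.565
```

```bash
cat > plan2.py <<'E'
from sim import *
import sys
np.set_printoptions(precision=2,suppress=True,linewidth=150)
q0=np.array([-.003,.237,.417,2.378,-.972,.242,2.565])
def ori(tilt,head,psi0=-10.3):
    h=np.radians(head);ax=np.array([np.sin(h),-np.cos(h),0])
    return Ro.from_rotvec(ax*np.radians(tilt))*pose(psi0,0,False)
def localb(q,X,R,bias,it=6):
    for _ in range(it):
        Y,Q=fk(q,P,S);e=np.r_[(X-Y)/300,(R*Q.inv()).as_rotvec()];e*=min(1,.2/np.linalg.norm(e));J=jac(q)
        Ji=J.T@np.linalg.inv(J@J.T+1e-3*np.eye(6));q=np.clip(q+Ji@e+(np.eye(7)-Ji@J)@(bias*(mid-q)),lo-.03,hi+.03)
    return q
for pos in([435,-150,236],[520,-150,236],[520,0,236]):
  for bias in(0,.02):
    q=q0.copy();X0,R=fk(q0,P,S);v=np.array([24*np.cos(-.18),24*np.sin(-.18)]);print(pos,bias)
    for (t,h,n) in((5,-100,6),(35,-100,10),(50,-55,8),(50,-10.3,10),(45,-10.3,6)):
        v1=t*np.array([np.cos(np.radians(h)),np.sin(np.radians(h))])
        for k in range(1,n+1):
            w=v+(v1-v)*k/n;R=ori(np.hypot(*w),np.degrees(np.arctan2(w[1],w[0])))
            X0=X0+(np.array(pos)-X0)*.2
            q=localb(q,X0,R,bias)
        v=v1;Y,Q=fk(q,P,S);print("  ",t,h,"q",q,"err",np.linalg.norm(Y-X0).round(),np.degrees((R*Q.inv()).magnitude()).round())
E
python3 plan2.py
```

```text
[435, -150, 236] 0
   5 -100 q [-0.47  0.46  0.8   2.05 -0.34  0.77  1.91] err 0.0 0.0
   35 -100 q [-0.98  0.78  1.    2.02 -0.06  0.79  1.35] err 0.0 0.0
   50 -55 q [-1.38  1.01  1.14  2.43 -0.19  0.23  1.01] err 65.0 11.0
   50 -10.3 q [ 2.08  1.05 -1.25  2.47 -0.88  0.23  2.94] err 130.0 50.0
   45 -10.3 q [ 1.97  0.85 -1.25  2.47 -0.53  0.23  2.94] err 102.0 31.0
[435, -150, 236] 0.02
   5 -100 q [0.14 0.34 0.1  2.05 0.08 0.75 1.56] err 0.0 0.0
   35 -100 q [ 0.02  0.5  -0.17  2.03  0.83  1.    0.66] err 0.0 0.0
   50 -55 q [-0.19  0.54 -0.09  2.46  1.83  0.87 -0.63] err 0.0 0.0
   50 -10.3 q [ 0.75  0.54 -0.27  2.47  3.39  0.89 -1.42] err 143.0 12.0
   45 -10.3 q [ 0.84  0.45 -0.38  2.47  3.35  0.69 -1.4 ] err 133.0 11.0
[520, -150, 236] 0
   5 -100 q [-0.45  0.55  0.76  1.89 -0.38  0.86  1.88] err 0.0 0.0
   35 -100 q [-0.88  0.86  0.96  1.8  -0.09  0.9   1.38] err 0.0 0.0
   50 -55 q [-1.25  1.02  1.13  2.23 -0.16  0.23  1.05] err 36.0 6.0
   50 -10.3 q [ 1.68  0.75 -1.25  2.47 -1.1   0.23  2.94] err 202.0 45.0
   45 -10.3 q [ 1.76  0.79 -1.25  2.47 -0.86  0.23  2.94] err 18
[... 402 characters left out ...]
68  0.53  0.77  1.93 -0.37  0.86  1.66] err 0.0 0.0
   35 -100 q [-1.07  0.86  0.9   1.73 -0.09  1.08  1.16] err 0.0 0.0
   50 -55 q [-1.54  1.05  1.1   2.11 -0.04  0.45  0.71] err 0.0 0.0
   50 -10.3 q [-1.41  0.59  1.12  2.47 -0.06  0.23  0.87] err 158.0 33.0
   45 -10.3 q [-1.22  0.43  1.01  2.47 -0.04  0.23  1.04] err 160.0 29.0
[520, 0, 236] 0.02
   5 -100 q [-0.07  0.41  0.05  1.93  0.09  0.82  1.31] err 0.0 0.0
   35 -100 q [-0.13  0.64 -0.29  1.73  0.74  1.25  0.59] err 0.0 0.0
   50 -55 q [-0.35  0.6  -0.24  2.13  1.4   1.02 -0.32] err 0.0 0.0
   50 -10.3 q [ 0.16  0.58 -0.39  2.47  2.66  0.89 -1.32] err 35.0 3.0
   45 -10.3 q [ 0.32  0.53 -0.54  2.47  2.53  0.74 -1.15] err 17.0 1.0
```

```bash
cat > ori.py <<'E'
from h import *
def ori(tilt,head,psi0=-10.3):
    h=np.radians(head);ax=np.array([np.sin(h),-np.cos(h),0])
    return Ro.from_rotvec(ax*np.radians(tilt))*pose(psi0,0,False)
E
python3 -c "
from ori import *
go([540,-150,236],ori(5,-100));go(None,ori(35,-100))"
```

```text
t 2.73 tcp [ 435.2 -149.8  235.8] q [-0.    0.24  0.42  2.38 -0.97  0.24  2.57] w 85.5 F [0.4 0.4 0.3]
 turn units [ 1.294  3.887 -1.358]
 shift units [-3.044  0.992  1.394]
t 2.73 tcp [ 435.2 -149.8  235.8] q [-0.    0.24  0.42  2.38 -0.97  0.24  2.57] w 85.5 F [0.4 0.4 0.3]
 turn units [ 6.212  3.436 -2.359]
```

```bash
python3 -m crank '[[[-0.7,0.2,0.3,0,0,0],[-0.8,0.25,0.4,0,0,0],[-0.8,0.3,0.4,0,0,0],[-0.7,0.2,0.3,0,0,0],[0,0,0,0.3,0.9,-0.3],[0,0,0,0.3,0.9,-0.3],[0,0,0,0.3,0.9,-0.3],[0,0,0,0.3,0.9,-0.3]]]'
python3 -c "
from ori import *
go([540,-150,236],ori(38,-100))"
```

```text
clock: 3.4
eef_pos: [535.2, -151.0, 238.7]
tool_rot: [-3.062, 0.018, 2.943]
force: [0.5, 0.1, -0.5]
width: 85.6
t 3.4 tcp [ 535.2 -151.   238.7] q [-0.34  0.6   0.82  1.81 -0.45  0.91  2.03] w 85.6 F [ 0.5  0.1 -0.5]
 turn units [ 5.575  0.067 -0.229]
 shift units [-0.148  0.072  0.086]
```

```bash
sed -i 's/^D=\[/D=[([-.34,.6,.82,1.81,-.45,.91,2.03],[535.2,-151,238.7],[-3.062,.018,2.943]),/' fit.py; python3 fit.py | head -2
cat > search.py <<'E'
import numpy as np,sys,time
from scipy.spatial.transform import Rotation as Ro
from multiprocessing import Pool
import ik
from ori import ori
P=ik.P;lo=ik.lo;hi=ik.hi
I3=np.eye(3)
def rz(t):c,s=np.cos(t),np.sin(t);return np.array([[c,-s,0],[s,c,0],[0,0,1]])
def ry(t):c,s=np.cos(t),np.sin(t);return np.array([[c,0,s],[0,1,0],[-s,0,c]])
def fkj(q):
    d1,d3,a3,d5,a5,a6,d7,b,c=P
    off=[(0,0,0),(0,0,d1),(0,0,d3),(a3,0,0),(a5,0,d5),(0,0,0),(a6,0,0)];R=I3;x=np.zeros(3);ax=[];pt=[]
    for i in range(7):
        x=x+R@off[i]
        if i%2==0: ax.append(-R[:,2]);R=R@rz(-(q[i]+(b if i==6 else c if i==0 else 0)))
        else: ax.append(R[:,1]);R=R@ry(q[i])
        pt.append(x)
    x=x+R[:,2]*d7
    return x,R,np.array([np.r_[np.cross(a,x-p)/300,a] for a,p in zip(ax,pt)]).T
def rv(M):return Ro.from_matrix(M).as_rotvec()
def step(q,X,R,it=3):
    q1=q
    for _ in range(it):
        Y,Q,J=fkj(q1);e=np.r_[(X-Y)/300,rv(R@Q.T)]
        free=np.ones(7,bool)
        for _ in range(3):
            Jf=J*free;dq=Jf.T@np.linalg.solve(Jf@Jf.T+3e-4*np.eye(6),e)
            n=q1+dq;bad=((n<lo-.01)|(n>hi+.01))&free
            if not bad.any():break
            free&=~bad
        q1=np.clip(q1+dq,lo-.01,hi+.01)
    return q+np.clip(q1-q,-.18,.18)
def move(q,X,R,log=None,extra=4):
    Y,Q,_=fkj(q);n=int(max(np.linalg.norm(X-Y)/30,np.degrees(np.linalg.norm(rv(Q.T@R)))/6))+1;w=rv(Q.T@R)
    for k in range(1,n+1+extra):
        f=min(1,k/n);q=step(q,Y+(X-Y)*f,Q@Ro.from_rotvec(w*f).as_matrix())
    return q
def err(q,X,R):
    Y,Q,_=fkj(q);return np.linalg.norm(X-Y)/100+np.linalg.norm(rv(R@Q.T))
def marg(q):return min((q-lo).min(),(hi-q).min())
E
cat > s1.py <<'E'
from search import *
q0=np.array([-.34,.6,.82,1.81,-.45,.91,2.03])
def trial(seed):
    g=np.random.default_rng(seed);W=[];q=q0
    for _ in range(g.integers(1,4)):
        w=(g.uniform([430,-250,200],[650,300,330]).round(-1),g.integers(0,11)*5,g.integers(-18,18)*10,g.integers(-9,9)*10);W.append(w)
        R=ori(w[1],w[2]).as_matrix()@rz(np.radians(w[3]));q=move(q,w[0],R)
    X=np.array([490,-180,100.]);best=(9,)
    for fl in(0,1):
        R=ori(45,-10.3).as_matrix()@rz(np.pi*fl)
        qq=move(q,X,R)
        c=err(qq,X,R)-.1*min(marg(qq),.3)+.03*len(W)
        if c<best[0]:best=(c,fl,qq.round(2).tolist(),seed,W)
    return best
if __name__=="__main__":
    t=time.time()
    with Pool() as p:r=p.map(trial,range(int(sys.argv[1])),chunksize=10)
    r.sort(key=lambda e:e[0]);print(time.time()-t)
    for e in r[:5]:print(e)
E
OMP_NUM_THREADS=1 python3 s1.py 600; nproc
```

```text
(np.float64(1.8882891379851114), [-1, 1, -1, 1, -1, 1, -1], array([ 3.2057e+02,  5.5148e+02,  1.1270e+01,  3.7414e+02, -6.7800e+00,
        1.6400e+00,  3.2927e+02, -1.5200e+00,  5.0000e-02]))
46.696048736572266
(np.float64(0.02146917083803397), 1, [-0.38, 1.2, 0.73, 2.35, 3.5, 1.15, 0.75], 37, [(array([ 580., -210.,  290.]), np.int64(35), np.int64(-80), np.int64(-40))])
(np.float64(0.021810722228758704), 1, [-0.18, 1.07, 0.56, 2.36, 3.51, 1.08, 0.97], 74, [(array([540., 120., 290.]), np.int64(45), np.int64(-160), np.int64(10))])
(np.float64(0.021909426050721964), 1, [-0.12, 1.04, 0.51, 2.36, 3.5, 1.06, 1.04], 34, [(array([ 620., -120.,  280.]), np.int64(0), np.int64(-150), np.int64(-10))])
(np.float64(0.021956497243894958), 1, [-0.09, 1.02, 0.49, 2.36, 3.5, 1.05, 1.07], 291, [(array([540., 160., 210.]), np.int64(10), np.int64(-80), np.int64(0))])
(np.float64(0.022049287282192125), 1, [-0.03, 1.0, 0.43, 2.36, 3.5, 1.03, 1.13], 296, [(array([ 540., -100.,  220.]), np.int64(35), np.int64(-120), np.int64(-20))])
4
```

```bash
python3 - <<'E'
import re,numpy as np
from cell import ctrl
s=ctrl.read_state();f=lambda a:[round(float(x),4) for x in a]
t=open('fit.py').read()
t=t.replace("([-.34,.6,.82,1.81,-.45,.91,2.03],[535.2,-151,238.7],[-3.062,.018,2.943])",str((f(s['qpos']),f(s['eef_pos']),f(s['tool_rot']))))
t=t.replace("[0,.24,.42,2.38,-.97,.24,2.57]","[-0.0031,0.2372,0.4168,2.3784,-0.9717,0.2423,2.5654]").replace("/400)","/3000)").replace("(X-x)/5","(X-x)/2").replace("*30)","*200)")
t=t.replace("for s in itertools.product([1,-1],repeat=4):","for s in [(-1,-1,-1,-1)]:")
t=t.replace("res.sort","res.sort").replace("print(e)","print(e)\nprint(np.round(f(res[0][2]),1))")
t=t.replace("res[:4]","res[:1]")
open('fit.py','w').write(t)
E
python3 fit.py
```

```text
(np.float64(18.76150567954799), [-1, 1, -1, 1, -1, 1, -1], array([ 3.1990e+02,  5.4950e+02,  6.9200e+00,  3.7325e+02, -7.7400e+00,
       -3.7600e+00,  3.3064e+02, -1.5300e+00,  5.0000e-02]))
[-1.  -1.4 -1.8 -0.2 -0.8 -1.8  1.9 -0.8  1.3  0.6 -0.1 -1.7  1.4  2.
 -0.1 -0.9 -2.  -2.3 -0.5 -0.3  0.6 -3.9  0.7 -0.9  0.   0.1  0.   0.
 -0.  -0.   0. ]
```

```bash
sed -i 's/^P=.*;S=/P=[319.9,549.5,6.92,373.25,-7.74,-3.76,330.64,-1.53,.05];S=/' ik.py
sed -i 's/integers(1,4)/integers(0,3)/' s1.py
OMP_NUM_THREADS=1 python3 s1.py 300
cat > s2.py <<'E'
from search import *
np.set_printoptions(precision=2,suppress=True,linewidth=150)
q0=np.array([-.34,.6,.82,1.81,-.45,.91,2.03])
for nm,psi,pos in(("pick",-10.3,[534,-188,12]),("pre",-10.3,[490,-180,100]),("place",-5.7,[565,183,138]),("placehi",-5.7,[540,183,190])):
  for fl in(0,1):
    b=ik.ik(np.array(pos),ik.pose(psi,45,fl),12);print(nm,fl,b[0][0].round(3),b[0][1])
E
python3 s2.py
```

```text
17.25742483139038
(np.float64(0.4936415361925995), 1, [0.75, 0.74, -0.43, 2.44, 3.14, 0.61, 1.94], 11, [])
(np.float64(0.4936415361925995), 1, [0.75, 0.74, -0.43, 2.44, 3.14, 0.61, 1.94], 14, [])
(np.float64(0.4936415361925995), 1, [0.75, 0.74, -0.43, 2.44, 3.14, 0.61, 1.94], 21, [])
(np.float64(0.4936415361925995), 1, [0.75, 0.74, -0.43, 2.44, 3.14, 0.61, 1.94], 23, [])
(np.float64(0.4936415361925995), 1, [0.75, 0.74, -0.43, 2.44, 3.14, 0.61, 1.94], 27, [])
pick 0 30.456 [ 0.68  1.03 -0.38  2.44  3.14  0.96 -1.14]
pick 1 30.456 [ 0.68  1.03 -0.38  2.44  3.14  0.96  2.  ]
pre 0 218.325 [ 0.77  0.72 -0.44  2.44  3.14  0.53 -1.21]
pre 1 218.325 [ 0.77  0.72 -0.44  2.44  3.14  0.53  1.94]
place 0 0.0 [-0.19  0.76 -0.6   2.37  2.18  1.02 -1.17]
place 1 0.0 [-0.68  0.68  0.11  2.37  2.49  0.66  1.54]
placehi 0 0.0 [-0.22  0.6  -0.6   2.4   2.06  0.92 -1.11]
placehi 1 0.0 [-0.36  0.56 -0.38  2.4   2.13  0.8   1.94]
```

```bash
cat > s3.py <<'E'
from search import *
from h import pose
def tcp_pick(a,xm,zg=25):
    R=pose(-10.3,a,False).as_matrix();c=np.radians(169.7);G=np.array([550.7,-191,zg])+xm*np.array([np.cos(c),np.sin(c),0]);return G+19*R[:,2]
def tcp_place(a,xm,yr,dz=0,zg=25):
    R=pose(-5.67,90-a,True).as_matrix();F=np.array([571.2,228.1,45+dz])+yr*np.array([.0988,.995,0])
    G=F+np.array([0,0,75+xm])+(zg-16)*np.array([-.995,.0988,0]);return G+19*R[:,2]
def job(k):
    kind,a,xm,y=k
    if kind=="pick":b=ik.ik(tcp_pick(a,xm),pose(-10.3,a,False),8)[0]
    else:b=ik.ik(tcp_place(a,xm,y),pose(-5.67,90-a,True),8)[0]
    return k,round(float(b[0]),2),b[1].tolist()
if __name__=="__main__":
    K=[("pick",a,xm,0) for a in(20,25,30,35,40) for xm in(-15,0,30)]+[("place",a,xm,-45) for a in(20,25,30,35,40) for xm in(-15,0,)]
    with Pool() as p:
        for r in p.map(job,K,chunksize=1):print(*r)
E
OMP_NUM_THREADS=1 python3 s3.py
```

```text
('pick', 20, -15, 0) 0.0 [0.71, 0.93, -0.6, 2.11, 1.98, 0.41, -0.14]
('pick', 20, 0, 0) 0.0 [0.71, 0.92, -0.58, 2.15, 2.07, 0.41, -0.23]
('pick', 20, 30, 0) 0.0 [0.71, 0.91, -0.57, 2.22, 2.21, 0.43, -0.38]
('pick', 25, -15, 0) 0.0 [0.68, 0.93, -0.54, 2.17, 2.39, 0.44, -0.54]
('pick', 25, 0, 0) 0.0 [0.7, 0.92, -0.54, 2.21, 2.43, 0.46, -0.58]
('pick', 25, 30, 0) 0.0 [0.68, 0.9, -0.5, 2.29, 2.58, 0.49, -0.74]
('pick', 30, -15, 0) 0.0 [0.63, 0.92, -0.44, 2.23, 2.75, 0.51, -0.9]
('pick', 30, 0, 0) 0.0 [0.6, 0.91, -0.39, 2.27, 2.85, 0.53, -1.01]
('pick', 30, 30, 0) 0.0 [0.71, 0.94, -0.51, 2.35, 2.75, 0.64, -0.87]
('pick', 35, -15, 0) 0.0 [0.61, 0.94, -0.39, 2.29, 2.94, 0.66, -1.07]
('pick', 35, 0, 0) 0.0 [0.62, 0.94, -0.39, 2.33, 2.96, 0.69, -1.09]
('pick', 35, 30, 0) 0.0 [0.59, 0.94, -0.32, 2.41, 3.06, 0.77, -1.19]
('pick', 40, -15, 0) 0.0 [0.54, 0.96, -0.27, 2.34, 3.13, 0.82, -1.27]
('pick', 40, 0, 0) 0.0 [0.54, 0.97, -0.25, 2.38, 3.15, 0.86, -1.29]
('pick', 40, 30, 0) 1.97 [0.58, 0.98, -0.29, 2.44, 3.14, 0.91, -1.24]
('place', 20, -15, -45) 4.97 [-1.49, 1.66, 1.23, 2.44, 3.14, 0.91, -0.12]
('place', 20, 0, -45) 10.1 [-1.49, 1.6, 1.22, 2.44, 3.14, 0.88, -0.06]
('place', 25, -15, -45) 4.42 [-1.41, 1.47, 1.13, 2.44, 3.14, 0.9, 0.09]
('place', 25, 0, -45) 7.78 [-1.41, 1.41, 1.12, 2.44, 3.14, 0.87, 0.15]
('place', 30, -15, -45) 1.14 [-1.32, 1.3, 1.01, 2.44, 3.14, 0.89, 0.29]
('place', 30, 0, -45) 2.3 [-1.32, 1.25, 1.01, 2.44, 3.14, 0.86, 0.34]
('place', 35, -15, -45) 0.0 [-0.84, 0.92, 0.27, 2.43, 2.64, 1.0, 1.18]
('place', 35, 0, -45) 0.0 [-0.84, 0.88, 0.28, 2.44, 2.63, 0.97, 1.21]
('place', 40, -15, -45) 0.0 [-0.77, 0.85, 0.21, 2.4, 2.63, 0.87, 1.28]
('place', 40, 0, -45) 0.0 [-0.77, 0.82, 0.21, 2.4, 2.62, 0.84, 1.31]
```

```bash
cat > s4.py <<'E'
from s3 import *
q0=np.array([-.34,.6,.82,1.81,-.45,.91,2.03])
PK=tcp_pick(40,-10);PL=tcp_place(40,-10,-40)
H=np.pi/2
def trial(seed,verbose=False):
    g=np.random.default_rng(seed);W=[];q=q0
    for _ in range(g.integers(0,3)):
        w=(g.uniform([500,-250,200],[650,150,320]).round(-1),int(g.integers(0,11)*5),int(g.integers(-18,18)*10),int(g.integers(-9,9)*10));W.append(w)
        q=move(q,w[0],ori(w[1],w[2]).as_matrix()@rz(np.radians(w[3])))
    M=(g.uniform([540,-100,230],[640,150,300]).round(-1),int(g.integers(3,11)*5));best=(99,)
    up=int(g.integers(6,13)*10);qa=q
    for fl in(0,1):
        R1=pose(-10.3,40,fl).as_matrix();R2=pose(-5.67,50,1-fl).as_matrix();Rm=pose(-8,M[1],fl).as_matrix()@rz(-H if fl==0 else H)
        e=[];qs=[];q=qa
        for X,R in((PK+[0,0,up],R1),(PK,R1),(PK+[0,0,80],R1),(M[0],Rm),(PL+[0,0,60],R2),(PL,R2),(PL+[0,0,100],R2)):
            q=move(q,X,R);e.append(err(q,X,R));qs.append(q)
        c=sum(e)-.3*min(marg(x) for x in qs)+.05*len(W)
        if c<best[0]:best=(c,np.round(e,2).tolist(),fl,up,seed,W,M,[x.round(2).tolist() for x in qs])
    return best
if __name__=="__main__":
    print("PK",PK,"PL",PL);t=time.time()
    with Pool() as p:r=p.map(trial,range(int(sys.argv[1])),chunksize=5)
    r.sort(key=lambda e:e[0]);print(time.time()-t)
    for e in r[:4]:print(e)
E
OMP_NUM_THREADS=1 python3 s4.py 700
```

```text
PK [ 572.5550035  -194.97172727   10.44515558] PL [572.77663393 187.75119991  97.78703542]
152.80336046218872
(np.float64(-0.013617439012475125), [0.0, 0.0, 0.0, 0.0, 0.0, 0.0, 0.0], 1, 60, 176, [], (array([550., 130., 290.]), 50), [[0.03, 0.86, 0.48, 2.36, 3.71, 0.86, 1.07], [0.03, 1.01, 0.47, 2.36, 3.63, 0.99, 1.11], [0.02, 0.8, 0.48, 2.36, 3.74, 0.81, 1.05], [-1.13, 0.4, 0.78, 2.38, 2.62, 0.34, -0.07], [-0.66, 0.68, 0.04, 2.39, 2.44, 0.79, -1.57], [-0.64, 0.83, 0.01, 2.39, 2.5, 0.93, -1.68], [-0.69, 0.58, 0.08, 2.37, 2.37, 0.69, -1.47]])
(np.float64(-0.013386272170598214), [0.0, 0.0, 0.0, 0.0, 0.0, 0.0, 0.0], 1, 90, 317, [], (array([560., 150., 290.]), 50), [[0.12, 0.75, 0.33, 2.36, 3.65, 0.72, 1.17], [0.12, 0.98, 0.34, 2.35, 3.56, 0.94, 1.23], [0.12, 0.77, 0.34, 2.36, 3.64, 0.75, 1.18], [-0.94, 0.37, 0.47, 2.34, 2.25, 0.41, 0.28], [-0.53, 0.68, -0.15, 2.39, 2.35, 0.88, -1.45], [-0.52, 0.84, -0.17, 2.4, 2.43, 1.02, -1.56], [-0.54, 0.58, -0.13, 2.37, 2.28, 0.78, -1.35]])
(np.float64(-0.013231154965918408), [0.0, 0.0, 0.0, 0.0, 0.0, 0.0, 0.0], 1, 60, 74, [], (array([590.,  70., 280.]), 50), [[0.03, 0.86, 0.48, 2.36, 3.71, 0.86, 1.07], [0.03, 1.01, 0.47, 2.36, 3.63, 0.99, 1.11], [0.02, 0.8, 0.48, 2.36, 3.74, 0.81, 1.05], [-0.54, 0.36, 0.25, 2.37, 2.58, 0.45, 0.15], [-0.43, 0.69, -0.29, 2.39, 2.3, 0.94, -1.37], [-0.43, 0.85, -0.29, 2.4, 2.38, 1.08, -1.48], [-0.44, 0.59, -0.27, 2.37, 2.22, 0.84, -1.28]])
(np.float64(-0.013216482173609318), [0.0, 0.0, 0.0, 0.0, 0.0, 0.0, 0.0], 1, 60, 333, [], (array([620.,  40., 290.]), 50), [[0.03, 0.86, 0.48, 2.36, 3.71, 0.86, 1.07], [0.03, 1.01, 0.47, 2.36, 3.63, 0.99, 1.11], [0.02, 0.8, 0.48, 2.36, 3.74, 0.81, 1.05], [-0.44, 0.37, 0.26, 2.3, 2.7, 0.39, 0.11], [-0.42, 0.69, -0.3, 2.39, 2.29, 0.95, -1.37], [-0.43, 0.85, -0.3, 2.4, 2.38, 1.08, -1.48], [-0.43, 0.59, -0.29, 2.37, 2.22, 0.85, -1.27]])
```

```bash
cat > s5.py <<'E'
from s4 import *
np.set_printoptions(precision=2,suppress=True,linewidth=150)
for z in(200,240):
    q=q0;Y,Q,_=fkj(q);X=np.array([600,-195,z]);q=move(q,X,Q);print(z,q)
    R1=pose(-10.3,40,1).as_matrix();print("turn/6",np.degrees(rv(Q.T@R1))/6)
    Y,Q,_=fkj(q);w=rv(Q.T@R1)
    for k in range(1,36):
        R=Q@Ro.from_rotvec(w*min(1,k/30)).as_matrix();q=step(q,X,R)
        if k%5==0:print(k,q,err(q,X,R).round(2))
    for T in(PK+[0,0,90],PK):q=move(q,T,R1);print(q,err(q,T,R1).round(2))
E
python3 s5.py
```

```text
200 [-0.22  0.74  0.76  1.64 -0.51  0.95  2.06]
turn/6 [ 10.03  -1.29 -28.24]
5 [-0.3   0.71  0.73  1.71 -0.31  0.77  2.35] 0.0
10 [-0.36  0.67  0.69  1.85 -0.11  0.52  2.63] 0.0
15 [-0.28  0.59  0.5   2.01  0.25  0.26  2.66] 0.36
20 [0.04 0.52 0.08 2.15 1.15 0.3  1.77] 1.33
25 [0.19 0.51 0.02 2.24 2.05 0.31 1.48] 1.33
30 [ 0.64  0.54 -0.44  2.24  2.86  0.3   2.04] 0.0
35 [ 0.64  0.54 -0.44  2.24  2.86  0.3   2.04] 0.0
[ 0.67  0.77 -0.46  2.36  2.95  0.63  2.04] 0.0
[ 0.65  1.   -0.42  2.35  3.01  0.84  2.05] 0.0
240 [-0.23  0.7   0.79  1.59 -0.47  1.03  2.04]
turn/6 [ 10.03  -1.29 -28.24]
5 [-0.31  0.66  0.75  1.67 -0.27  0.85  2.33] 0.0
10 [-0.38  0.61  0.71  1.81 -0.07  0.61  2.62] 0.0
15 [-0.4   0.56  0.67  1.97  0.15  0.32  2.88] 0.0
20 [ 0.25  0.45 -0.08  2.11  0.98  0.43  2.16] 1.56
25 [ 0.33  0.43 -0.18  2.2   1.88  0.27  1.96] 0.73
30 [ 0.81  0.5  -0.66  2.2   2.36  0.25  2.53] 0.02
35 [ 0.81  0.5  -0.66  2.2   2.36  0.25  2.55] 0.0
[ 0.87  0.88 -0.78  2.36  2.64  0.72  2.43] 0.0
[ 0.85  1.11 -0.73  2.35  2.77  0.91  2.42] 0.0
```

```bash
python3 -c "
from h import *
go([600,-195,220],pose(-10.3,40,True))"
```

```text
t 3.4 tcp [ 535.2 -151.   238.7] q [-0.34  0.6   0.82  1.81 -0.45  0.91  2.03] w 85.6 F [ 0.5  0.1 -0.5]
 turn units [  9.976  -1.212 -28.174]
 shift units [-2.394 -0.956  0.744]
```

```bash
python3 -m crank '[[[-0.8,-0.3,0.25,0,0,0],[-0.8,-0.3,0.25,0,0,0],[-0.8,-0.3,0.25,0,0,0],[0,0,0,0.33,-0.04,-0.94],[0,0,0,0.33,-0.04,-0.94],[0,0,0,0.33,-0.04,-0.94],[0,0,0,0.33,-0.04,-0.94],[0,0,0,0.33,-0.04,-0.94],[0,0,0,0.33,-0.04,-0.94],[0,0,0,0.33,-0.04,-0.94],[0,0,0,0.33,-0.04,-0.94],[0,0,0,0.33,-0.04,-0.94]]]'
python3 -c "
from h import *
go([600,-195,220],pose(-10.3,40,True))"
```

```text
clock: 4.4
eef_pos: [613.8, -191.3, 216.0]
tool_rot: [-2.779, -0.163, -2.414]
force: [0.1, -0.5, -0.1]
width: 85.4
t 4.4 tcp [ 613.8 -191.3  216. ] q [-0.36  0.67  0.69  1.79 -0.1   0.61  2.58] w 85.4 F [ 0.1 -0.5 -0.1]
 turn units [  6.816  -0.774 -19.176]
 shift units [ 0.441  0.177 -0.136]
```

```bash
python3 -m crank '[[[0,0,0,0.33,-0.04,-0.94],[0,0,0,0.33,-0.04,-0.94],[0,0,0,0.33,-0.04,-0.94],[0,0,0,0.33,-0.04,-0.94],[0,0,0,0.33,-0.04,-0.94],[0,0,0,0.33,-0.04,-0.94]]]'
python3 -c "
from h import *
go([600,-195,220],pose(-10.3,40,True))"
```

```text
clock: 4.9
eef_pos: [616.2, -186.4, 215.9]
tool_rot: [-2.722, -0.378, -1.802]
force: [0.1, 0.1, 0.8]
width: 85.2
t 4.9 tcp [ 616.2 -186.4  215.9] q [-0.41  0.61  0.65  2.    0.21  0.25  2.88] w 85.2 F [0.1 0.1 0.8]
 turn units [  4.647  -0.468 -13.225]
 shift units [ 0.425  0.43  -0.166]
```

```bash
cat > s6.py <<'E'
from s4 import *
from cell import ctrl
np.set_printoptions(precision=2,suppress=True,linewidth=150)
q0=np.array(ctrl.read_state()["qpos"])
lo=ik.lo-.03;hi=ik.hi+.03
import search;search.lo=lo;search.hi=hi
R1=pose(-10.3,40,1).as_matrix()
def run(rows):
    q=q0.copy()
    for i,r in enumerate(rows):
        Y,Q,_=fkj(q);q=step(q,Y+30*Q@np.array(r[:3]),Q@Ro.from_rotvec(np.radians(6)*np.array(r[3:])).as_matrix())
    Y,Q,_=fkj(q);return q,Y,np.degrees(rv(Q.T@R1))/6,Q[:,2]
for name,r in {"cont":[0,0,0,.33,-.04,-.94],"rx+":[0,0,0,1,0,0],"rx-":[0,0,0,-1,0,0],"ry+":[0,0,0,0,1,0],"ry-":[0,0,0,0,-1,0],"rz+":[0,0,0,0,0,1],"rz-":[0,0,0,0,0,-1],"rx+ry+":[0,0,0,.7,.7,0],"rx+ry-":[0,0,0,.7,-.7,0],"rx-ry+":[0,0,0,-.7,.7,0]}.items():
    for n in(6,14):
        o=run([r]*n);print(name,n,*[x.round(2) for x in o])
E
python3 s6.py
```

```text
cont 6 [ 0.19  0.48 -0.06  2.17  1.18  0.26  2.04] [ 542.71 -178.33  181.78] [  3.87   0.81 -13.72] [ 0.32 -0.28 -0.9 ]
cont 14 [ 0.58  0.51 -0.44  2.37  2.46  0.38  1.49] [ 528.49 -175.92  174.94] [ 1.33  0.62 -8.16] [ 0.52 -0.19 -0.83]
rx+ 6 [ 0.67  0.64 -0.43  2.43  1.29  0.57  1.8 ] [ 281.59 -230.95   80.64] [  8.56   3.11 -15.09] [-0.16 -0.25 -0.95]
rx+ 14 [ 0.87  0.81 -0.7   2.43  1.92  0.85  1.17] [ 376.07 -295.3    64.88] [  6.54  -0.18 -16.05] [ 0.13 -0.41 -0.9 ]
rx- 6 [-0.09  0.79  0.29  1.37  0.18  1.26  2.93] [ 606.02 -182.48  211.39] [  9.86   3.76 -13.27] [-0.3  -0.31 -0.9 ]
rx- 14 [0.05 1.08 0.23 1.02 0.09 1.87 2.95] [ 553.84 -177.11  183.25] [ 14.21   7.86 -12.83] [-0.75 -0.07 -0.66]
ry+ 6 [-0.86  1.15  1.15  1.87  0.22  0.49  2.51] [ 605.3  -182.53  211.24] [  8.91  -5.34 -11.23] [ 0.11 -0.88 -0.46]
ry+ 14 [-0.81  1.76  1.32  1.46  0.3   1.15  2.26] [ 605.3  -182.53  211.24] [ 13.58 -11.66  -7.09] [-0.19 -0.94  0.29]
ry- 6 [ 0.67  0.56 -0.43  1.89  0.59  0.52  2.91] [ 565.94 -276.95  199.4 ] [  3.87   2.6  -13.51] [ 0.23 -0.16 -0.96]
ry- 14 [ 1.34  1.07 -1.15  1.72  
[... 587 characters left out ...]
 2.34  1.19  0.29  1.85] [ 435.35 -139.92  128.61] [  7.16  -0.12 -11.11] [ 0.11 -0.57 -0.82]
rx+ry+ 14 [-1.18  1.48  1.02  2.45  2.22  0.25  0.41] [ 437.09 -131.07  121.61] [ 7.52 -5.95 -6.6 ] [ 0.39 -0.88 -0.27]
rx+ry- 6 [ 0.55  0.42 -0.27  2.36  1.12  0.33  2.01] [ 387.57 -228.34  160.86] [  5.79   1.6  -15.82] [ 0.14 -0.26 -0.96]
rx+ry- 14 [ 1.7   0.9  -1.2   2.47  1.97  0.26  1.67] [ 373.68 -246.3   150.37] [ -0.84   2.87 -17.61] [ 0.58  0.15 -0.8 ]
rx-ry+ 6 [-0.53  0.95  0.79  1.52  0.21  1.05  2.75] [ 605.3  -182.53  211.24] [ 11.29  -1.   -12.04] [-0.23 -0.69 -0.68]
rx-ry+ 14 [-0.36  1.42  0.85  0.91  0.32  1.91  2.82] [ 594.42 -186.97  210.39] [18.96 -1.78 -8.78] [-0.74 -0.67 -0.11]
```

```bash
python3 -m crank '[[[0,0,0,0,0,-1],[0,0,0,0,0,-1],[0,0,0,0,0,-1],[0,0,0,0,0,-1],[0,0,0,0,0,-1],[0,0,0,0,0,-1]]]'
python3 -c "
from h import *
go([600,-195,220],pose(-10.3,40,True))"; python3 s6.py|egrep 'cont|rz-|rx\+ 6|rx\+ry'
```

```text
clock: 5.4
eef_pos: [614.7, -183.7, 215.5]
tool_rot: [-3.057, -0.552, -1.081]
force: [-0.7, -0.3, -0.8]
width: 85.4
t 5.4 tcp [ 614.7 -183.7  215.5] q [-0.17  0.54  0.27  2.    0.86  0.38  2.93] w 85.4 F [-0.7 -0.3 -0.8]
 turn units [ 4.269  1.    -7.005]
 shift units [ 0.167  0.603 -0.127]
cont 6 [ 0.43  0.65 -0.31  2.13  1.64  0.53  2.95] [ 550.06 -260.06  129.2 ] [ 3.84  2.68 -1.36] [ 0.27 -0.42 -0.87]
cont 14 [ 0.43  0.64 -0.21  2.21  2.51  0.23  2.95] [ 561.12 -200.58  109.54] [0.14 2.35 6.01] [ 0.43 -0.17 -0.89]
rx+ 6 [ 0.67  0.49 -0.47  2.41  1.94  0.34  1.85] [ 440.85 -205.36  151.05] [ 3.02  1.9  -9.84] [ 0.33 -0.23 -0.92]
rz- 6 [ 0.76  0.88 -0.75  2.06  1.72  1.17  2.94] [ 509.42 -382.54  118.6 ] [ 7.02  2.84 -1.68] [ 0.08 -0.66 -0.75]
rz- 14 [-0.15  0.66  0.18  2.16  1.91  0.22  2.95] [ 587.68 -113.9   113.07] [1.92 2.75 3.75] [ 0.37 -0.32 -0.87]
rx+ry+ 6 [-0.37  0.58  0.41  2.43  1.94  0.28  1.85] [ 439.24 -142.81  135.35] [ 4.94  1.7  -5.41] [ 0.24 -0.47 -0.85]
rx+ry+ 14 [-0.83  1.02  1.14  2.43  3.14  0.46  0.61] [ 529.55 -189.98  194.13] [ 5.75 -2.18 -2.69] [ 0.5  -0.68 -0.53]
rx+ry- 6 [ 0.91  0.87 -0.81  1.96  1.37  0.9   2.95] [ 498.34 -347.95   85.6 ] [ 5.05  4.09 -6.48] [ 0.04 -0.33 -0.94]
rx+ry- 14 [ 1.41  1.12 -0.99  2.13  1.6   0.44  2.95] [ 447.71 -324.42   15.35] [-0.26  3.65 -9.37] [ 0.4   0.12 -0.91]
```

```bash
cat > s7.py <<'E'
from s6 import *
def trial(seed):
    g=np.random.default_rng(seed);q=q0.copy();rows=[];zmin=999
    for s in range(g.integers(1,3)):
        v=g.uniform(-1,1,6);v[:3]*=.4;v[3:]*=1.15/max(1,np.linalg.norm(v[3:]));v=np.clip(v,-1,1).round(1);n=int(g.integers(2,9));rows.append((v.tolist(),n))
        for _ in range(n):
            Y,Q,_j=fkj(q);q=step(q,Y+30*Q@v[:3],Q@Ro.from_rotvec(np.radians(6)*v[3:]).as_matrix());zmin=min(zmin,fkj(q)[0][2])
    # finish incrementally
    X=np.array([600,-195,220.])
    for _ in range(14):
        Y,Q,_j=fkj(q);w=rv(Q.T@R1);w*=min(1,np.radians(6)/max(1e-6,np.linalg.norm(w)));d=X-Y;d*=min(1,25/max(1e-6,np.linalg.norm(d)))
        q=step(q,Y+d,Q@Ro.from_rotvec(w).as_matrix());zmin=min(zmin,fkj(q)[0][2])
    c=err(q,X,R1)+max(0,170-zmin)/30-.2*min(.2,marg(q))
    return c,zmin,q.round(2).tolist(),rows
if __name__=="__main__":
    with Pool() as p:r=p.map(trial,range(1500),chunksize=20)
    r.sort(key=lambda e:e[0])
    for e in r[:8]:print(e)
E
OMP_NUM_THREADS=1 python3 s7.py | grep '^('
```

```text
(np.float64(-0.037293148753566624), np.float64(204.76561978625568), [0.93, 0.62, -0.88, 2.23, 2.2, 0.42, 2.75], [([0.3, -0.2, 0.3, 0.3, -0.4, 1.0], 3), ([0.3, -0.4, -0.2, 0.5, -0.3, -0.1], 8)])
(np.float64(-0.035932021401851595), np.float64(187.00352883695848), [0.93, 0.61, -0.87, 2.22, 2.21, 0.41, 2.74], [([-0.2, 0.2, -0.3, 0.3, 0.1, -0.6], 4), ([-0.1, 0.3, 0.1, 0.1, -0.6, 0.9], 7)])
(np.float64(-0.03567097755111736), np.float64(177.46197571817197), [0.93, 0.61, -0.87, 2.22, 2.22, 0.41, 2.74], [([0.0, 0.4, -0.2, 1.0, -0.1, 0.2], 8)])
(np.float64(-0.03546407443191369), np.float64(197.6320825649089), [0.93, 0.61, -0.86, 2.22, 2.22, 0.41, 2.74], [([0.3, -0.4, -0.4, -0.1, -0.6, -0.5], 3), ([-0.1, -0.2, 0.2, 0.1, -0.9, -0.7], 7)])
(np.float64(-0.03485046779467223), np.float64(178.41057538739216), [0.92, 0.61, -0.86, 2.22, 2.22, 0.4, 2.73], [([0.2, 0.0, -0.3, 0.5, -0.6, -0.8], 7)])
(np.float64(-0.03474402409865985), np.float64(218.74529026331948), [0.94, 0.62, -0.89, 2.23, 2.19, 0.42, 2.77], [([0.1, -0.4, -0.1, 0.2, -0.6, 0.9], 5), ([-0.2, -0.2, -0.2, 0.7, -0.2, -0.7], 5)])
(np.float64(-0.03468231840695109), np.float64(186.0373925320886), [0.92, 0.61, -0.86, 2.22, 2.22, 0.4, 2.73], [([0.2, -0.0, -0.4, -0.5, -0.3, -0.9], 4)])
(np.float64(-0.034380460067872924), np.float64(170.94006773245331), [0.92, 0.61, -0.85, 2.22, 2.23, 0.4, 2.73], [([-0.3, 0.1, 0.3, 0.3, 0.3, -1.0], 2), ([-0.4, -0.2, -0.4, -0.4, -0.6, -0.2], 5)])
```

```bash
python3 -m crank '[[[0,0.4,-0.2,1,-0.1,0.2],[0,0.4,-0.2,1,-0.1,0.2],[0,0.4,-0.2,1,-0.1,0.2],[0,0.4,-0.2,1,-0.1,0.2]]]'
python3 -c "
from h import *
go([600,-195,220],pose(-10.3,40,True))"
```

```text
clock: 5.73
eef_pos: [596.8, -201.9, 221.1]
tool_rot: [-2.875, -0.551, -1.123]
force: [0.2, -0.2, 0.1]
width: 85.8
t 5.73 tcp [ 596.8 -201.9  221.1] q [0.08 0.46 0.07 2.15 1.59 0.25 2.27] w 85.8 F [ 0.2 -0.2  0.1]
 turn units [ 2.858  0.314 -7.352]
 shift units [-0.156 -0.204  0.001]
```

```bash
python3 -m crank '[[[0,0,0,0.95,0.1,-0.3],[0,0,0,0.95,0.1,-0.5],[0,0,0,0.9,0.1,-0.5],[0,0,0,0,0,-0.9],[0,0,0,0,0,-0.9],[0,0,0,0,0,-0.9],[0,0,0,0,0,-0.9]]]'
python3 -c "
from h import *
go([572.5,-195,100],pose(-10.3,40,True))"
```

```text
clock: 6.32
eef_pos: [589.1, -217.3, 217.6]
tool_rot: [-3.096, -0.66, -0.596]
force: [-0.3, 0.6, 0.2]
width: 85.0
t 6.32 tcp [ 589.1 -217.3  217.6] q [ 0.25  0.46 -0.06  2.23  2.24  0.29  2.14] w 85.0 F [-0.3  0.6  0.2]
 turn units [ 2.068  0.287 -3.1  ]
 shift units [-3.094 -0.189  2.57 ]
```

```bash
python3 -m crank '[[[0,0,0,0.5,0.07,-0.8],[0,0,0,0.5,0.07,-0.8],[0,0,0,0.5,0.07,-0.8],[0,0,0,0.5,0.07,-0.8]]]'
python3 -c "
from h import *
go([572.5,-195,100],pose(-10.3,40,True))"
```

```text
clock: 6.65
eef_pos: [593.7, -206.3, 219.1]
tool_rot: [3.117, -0.697, -0.123]
force: [-0.6, -0.0, -1.2]
width: 85.2
t 6.65 tcp [ 593.7 -206.3  219.1] q [ 0.69  0.5  -0.46  2.24  2.81  0.26  2.15] w 85.2 F [-0.6 -0.  -1.2]
 turn units [-0.112  0.001  0.417]
 shift units [-3.123 -0.349  2.555]
```

```bash
python3 -m crank '[[[-0.78,-0.09,0.64,0,0,0.1],[-0.78,-0.09,0.64,0,0,0.1],[-0.78,-0.09,0.64,0,0,0.1],[-0.78,-0.09,0.64,0,0,0.1]]]'
python3 - <<'E'
from h import *
from cell import ctrl
go([572.5,-195,11],pose(-10.3,40,True))
p=ctrl.get_image("top");q=ctrl.get_image("scene")
a=cv2.resize(p["color"][150:270,330:450,::-1],(400,400));b=cv2.resize(q["color"][150:270,200:320,::-1],(400,400))
cv2.imwrite("pics/pre.png",np.hstack([a,b]))
E
```

```text
clock: 6.98
eef_pos: [578.5, -206.1, 107.3]
tool_rot: [-3.139, -0.722, -0.186]
force: [-0.3, 0.0, 0.2]
width: 85.3
t 6.98 tcp [ 578.5 -206.1  107.3] q [ 0.71  0.78 -0.5   2.37  2.88  0.68  2.11] w 85.3 F [-0.3  0.   0.2]
 turn units [ 0.019 -0.227 -0.045]
 shift units [-2.32  -0.323  2.233]
```

View pics/pre.png

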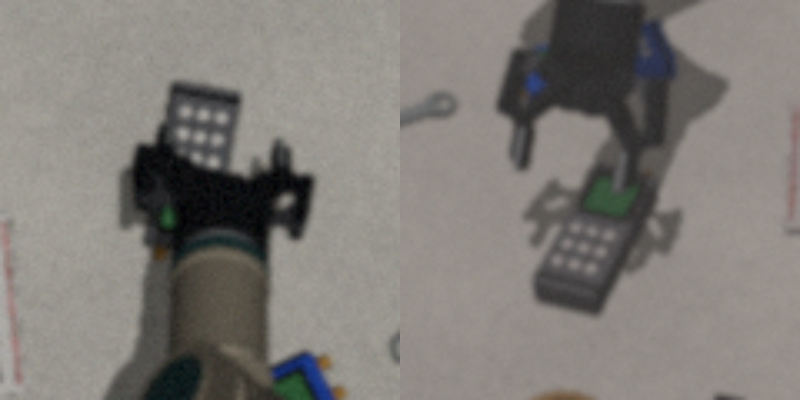

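```bash
python3 -m crank '[[[-0.3,-0.33,0.25,0,-0.2,0],[-0.7,0,0.65,0,0,0],[-0.6,0,0.6,0,0,0],[0,0,0,0,0,0]]]'
python3 -c "
from h import *
go([572.5,-195,13],pose(-10.3,40,True))"
```

```text
clock: 7.42
eef_pos: [573.6, -193.8, 39.7]
tool_rot: [-3.138, -0.695, -0.185]
force: [0.0, -0.3, -0.5]
width: 85.6
t 7.42 tcp [ 573.6 -193.8   39.7] q [ 0.67  0.94 -0.48  2.37  2.9   0.82  2.12] w 85.6 F [ 0.  -0.3 -0.5]
 turn units [-0.004  0.029 -0.04 ]
 shift units [-0.591  0.05   0.664]
```

```bash
python3 -m crank '[[[-0.35,0.03,0.4,0,0,0],[-0.2,0,0.22,0,0,0],[0,0,0,0,0,0]]]'
python3 - <<'E'
from h import *
from cell import ctrl
go([572.5,-195,13],pose(-10.3,40,True))
p=ctrl.get_image("scene")
cv2.imwrite("pics/at.png",cv2.resize(p["color"][160:260,210:330,::-1],(600,500)))
E
```

```text
clock: 7.67
eef_pos: [577.5, -196.0, 21.1]
tool_rot: [3.14, -0.705, -0.181]
force: [-0.4, -0.2, 0.0]
width: 85.6
t 7.67 tcp [ 577.5 -196.    21.1] q [ 0.66  0.99 -0.47  2.36  2.92  0.87  2.13] w 85.6 F [-0.4 -0.2  0. ]
 turn units [ 0.016 -0.064 -0.007]
 shift units [-0.305 -0.004  0.095]
```

View pics/at.png

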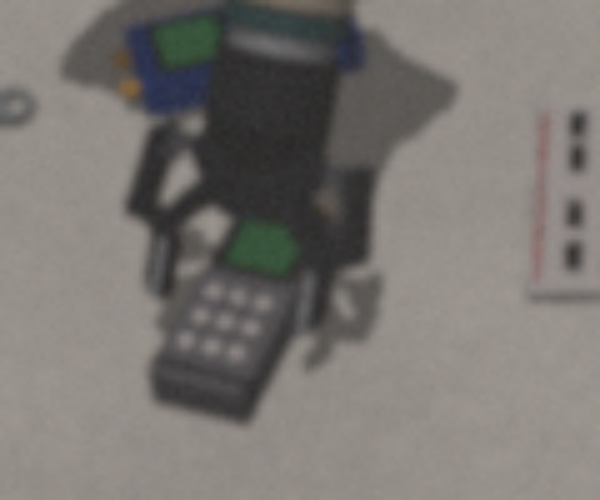

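The fingers straddle the meter, one on each side of it, at picture (160,270) and (312,300). I lower 7 mm more and close.

```bash
python3 -m crank '[[[-0.3,0,0.1,0,0,0],[0,0,0,0,0,0]]]'; python3 -m crank '[[[0,0,0,0,0,0],[0,0,0,0,0,0],[0,0,0,0,0,0],[0,0,0,0,0,0],[0,0,0,0,0,0],[0,0,0,0,0,0],[0,0,0,0,0,0],[0,0,0,0,0,0]]]' 1
```

```text
clock: 7.88
eef_pos: [575.5, -196.3, 18.6]
tool_rot: [3.137, -0.713, -0.178]
force: [-0.3, 0.5, -0.1]
width: 85.6
clock: 8.55
eef_pos: [577.0, -197.3, 24.0]
tool_rot: [3.134, -0.716, -0.176]
force: [-1.5, 0.7, -3.1]
width: 60.4
```

```bash
python3 - <<'E'
from h import *
from cell import ctrl
go([572.5,-195,11],pose(-10.3,40,True))
p=ctrl.get_image("scene")
cv2.imwrite("pics/grip.png",cv2.resize(p["color"][180:250,225:315,::-1],(720,560),interpolation=cv2.INTER_CUBIC))
E
```

```text
t 8.55 tcp [ 577.  -197.3   24. ] q [ 0.67  0.99 -0.47  2.37  2.93  0.89  2.13] w 60.4 F [-1.5  0.7 -3.1]
 turn units [ 0.047 -0.175  0.029]
 shift units [-0.406 -0.051  0.218]
```

View pics/grip.png

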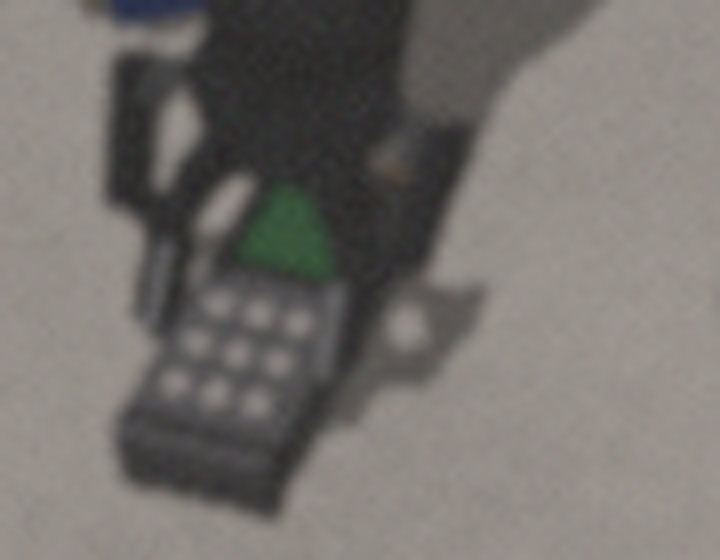

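```bash
python3 -m crank '[[[0,0,0,0,0,0],[0,0,0,0,0,0],[-0.2,0,0.1,0,-0.1,0],[-0.25,0,0.15,0,0,0],[-0.1,0,0.05,0,0,0]]]' -1; python3 -c "
from h import *
go([572.5,-195,12],pose(-10.3,40,True))"
```

```text
clock: 9.02
eef_pos: [572.7, -196.6, 7.7]
tool_rot: [3.132, -0.712, -0.174]
force: [-0.1, 0.4, -0.1]
width: 85.3
t 9.02 tcp [ 572.7 -196.6    7.7] q [ 0.67  1.03 -0.47  2.37  2.94  0.92  2.13] w 85.3 F [-0.1  0.4 -0.1]
 turn units [ 0.054 -0.129  0.04 ]
 shift units [ 0.08  -0.051 -0.121]
```

```bash
python3 -m crank '[[[0.05,0,-0.1,0,-0.1,0],[0,0,0,0,0,0],[0,0,0,0,0,0],[0,0,0,0,0,0],[0,0,0,0,0,0],[0,0,0,0,0,0]]]' 1; python3 -c "
from h import *
go([572.5,-195,90],pose(-10.3,40,True))"
```

```text
clock: 9.52
eef_pos: [570.5, -196.0, 10.0]
tool_rot: [3.134, -0.696, -0.175]
force: [0.6, 0.0, -2.2]
width: 61.1
t 9.52 tcp [ 570.5 -196.    10. ] q [ 0.66  1.01 -0.47  2.37  2.93  0.89  2.13] w 61.1 F [ 0.6  0.  -2.2]
 turn units [0.049 0.024 0.034]
 shift units [ 1.757 -0.029 -2.009]
```

```bash
python3 -m crank '[[[0.3,0,-0.35,0,0,0],[0.6,0,-0.7,0,0,0],[0.6,0,-0.7,0,0,0],[0.6,0,-0.7,0,0,0]]]'
cat > s8.py <<'E'
from s6 import *
print(q0);PL=tcp_place(40,-10,-40);R2=pose(-5.67,50,0).as_matrix();best=[]
g=np.random.default_rng(0)
for _ in range(60):
    M=g.uniform([560,-100,230],[640,150,290]).round(-1);t=int(g.integers(5,10)*5);U=g.choice([0,1])
    q=q0;W=[];
    if U: X=np.array([M[0],-190,M[2]]);_,Q,_=fkj(q);q=move(q,X,Q);W.append(q)
    Rm=pose(-8,t,1).as_matrix()@rz(H);e=0
    for X,R in((M,Rm),(PL+[0,0,70],R2),(PL,R2),(PL+[0,0,100],R2)):
        q=move(q,X,R,extra=1);e+=err(q,X,R);W.append(q)
    best.append((e-.3*min(marg(x) for x in W),M,t,U,[x.round(2).tolist() for x in W]))
best.sort(key=lambda b:b[0])
for b in best[:3]:print("B",*b)
E
python3 s8.py | grep -v '^[cr]'
python3 - <<'E'
from h import *
from cell import ctrl
go()
p=ctrl.get_image("scene")
cv2.imwrite("pics/lift.png",cv2.resize(p["color"][150:260,200:340,::-1],(700,550)))
E
```

```text
clock: 9.85
eef_pos: [567.8, -194.5, 100.9]
tool_rot: [3.141, -0.679, -0.182]
force: [-0.3, -0.3, -2.2]
width: 61.1
[ 0.68  0.77 -0.49  2.37  2.84  0.64  2.12]
B -0.021492421559004205 [600. 120. 290.] 35 0 [[0.14, 0.4, -0.71, 2.09, 1.33, 0.58, 1.43], [-0.04, 0.85, -0.91, 2.39, 2.12, 1.3, -1.05], [-0.1, 1.02, -0.83, 2.4, 2.25, 1.43, -1.15], [-0.02, 0.78, -0.94, 2.37, 2.06, 1.24, -0.99]]
B -0.021460105593204774 [570. 140. 280.] 30 1 [[0.8, 0.4, -0.65, 2.31, 2.51, 0.32, 2.34], [0.03, 0.37, -0.61, 2.09, 1.11, 0.56, 1.59], [-0.03, 0.86, -0.94, 2.39, 2.11, 1.32, -1.04], [-0.08, 1.04, -0.85, 2.4, 2.24, 1.44, -1.14], [-0.0, 0.79, -0.97, 2.37, 2.05, 1.26, -0.98]]
B -0.02140227155877142 [560.  80. 270.] 35 0 [[0.27, 0.38, -0.79, 2.24, 1.52, 0.54, 1.26], [-0.01, 0.89, -0.98, 2.39, 2.11, 1.36, -1.01], [-0.06, 1.06, -0.89, 2.4, 2.24, 1.47, -1.11], [0.02, 0.81, -1.02, 2.37, 2.05, 1.3, -0.96]]
t 9.85 tcp [ 567.8 -194.5  100.9] q [ 0.68  0.77 -0.49  2.37  2.84  0.64  2.12] w 61.1 F [-0.3 -0.3 -2.2]
```

View pics/lift.png

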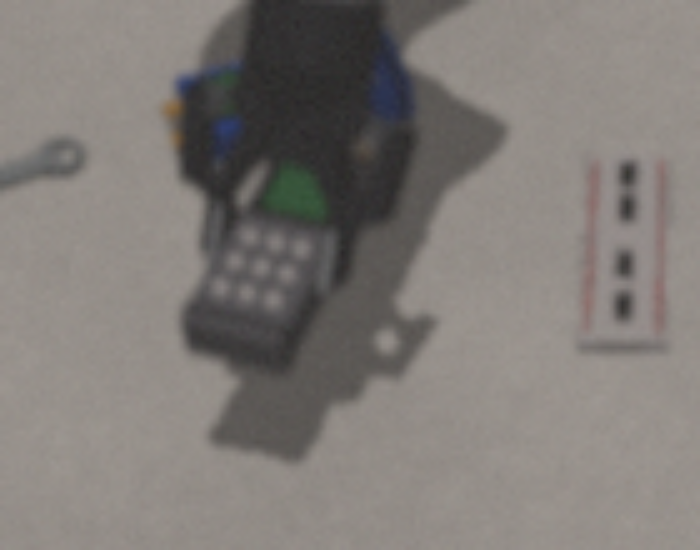

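```bash
cat > s9.py <<'E'
from s6 import *
print("q",q0);PL=tcp_place(40,-10,-40);R2=pose(-5.67,50,0).as_matrix()
_,Q0,_=fkj(q0)
for M in([600,100,290],[580,120,280],[600,150,280],[620,80,270],[580,50,280]):
  for t in(35,45):
    M=np.array(M);Rm=pose(-8,t,1).as_matrix()@rz(H);q=q0
    print("S",M,t)
    for X,R in((np.array([600,-190,M[2]-20]),Q0),(M,Q0),(M,Rm),(M,R2),(PL+[0,0,70],R2),(PL,R2),(PL+[0,0,100],R2)):
        q=move(q,X,R,extra=1);print("S ",q,err(q,X,R).round(2))
E
python3 s9.py | egrep '^(q|S)'
```

```text
q [ 0.68  0.76 -0.49  2.37  2.84  0.64  2.12]
S [600 100 290] 35
S  [ 0.72  0.44 -0.59  2.25  2.49  0.32  2.36] 0.18
S  [-0.09  0.36 -0.41  2.15  1.48  0.52  2.79] 0.0
S  [-0.11  0.33 -0.3   2.11  1.21  0.38  1.57] 0.0
S  [ 0.1   0.41 -0.65  2.32  2.11  0.69 -0.88] 0.0
S  [-0.19  0.75 -0.66  2.38  2.17  1.13 -1.17] 0.0
S  [-0.22  0.93 -0.62  2.4   2.29  1.27 -1.28] 0.0
S  [-0.17  0.67 -0.68  2.37  2.11  1.06 -1.11] 0.0
S [600 100 290] 45
S  [ 0.72  0.44 -0.59  2.25  2.49  0.32  2.36] 0.18
S  [-0.09  0.36 -0.41  2.15  1.48  0.52  2.79] 0.0
S  [-0.    0.37 -0.51  2.25  1.88  0.55  0.87] 0.0
S  [ 0.22  0.46 -0.83  2.32  2.06  0.78 -0.81] 0.0
S  [-0.11  0.8  -0.79  2.39  2.14  1.21 -1.11] 0.0
S  [-0.15  0.98 -0.73  2.4   2.27  1.35 -1.22] 0.0
S  [-0.09  0.72 -0.82  2.37  2.08  1.15 -1.05] 0.0
S [580 120 280] 35
S  [ 0.72  0.46 -0.59  2.25  2.5   0.34  2.35] 0.16
S  [-0.1   0.37 -0.48  2.19  1.53  0.58  2.69] 0.0
S  [-0.09  0.34 -0.4   2.15  1.33  0.44  1.4 ] 0.0
S  [ 0.02  0.42 -0.65  2.36  2.09  0.76 -0.94] 0.0
S  [-0.2   0.74 -0.64  2.38  2.18  1.11 -1.18] 0.0
S  [-0.23  0.93 -0.6   2.
[... 2015 characters left out ...]
 0.34  2.35] 0.16
S  [ 0.02  0.33 -0.4   2.24  1.66  0.45  2.68] 0.0
S  [ 0.05  0.31 -0.36  2.2   1.38  0.31  1.47] 0.0
S  [ 0.4   0.47 -0.93  2.41  2.18  0.8  -0.85] 0.0
S  [-0.07  0.83 -0.86  2.39  2.13  1.26 -1.07] 0.0
S  [-0.12  1.   -0.79  2.4   2.25  1.39 -1.18] 0.0
S  [-0.05  0.75 -0.89  2.37  2.07  1.2  -1.02] 0.0
S [580  50 280] 45
S  [ 0.72  0.46 -0.59  2.25  2.5   0.34  2.35] 0.16
S  [ 0.02  0.33 -0.4   2.24  1.66  0.45  2.68] 0.0
S  [ 0.26  0.38 -0.7   2.34  2.03  0.59  0.81] 0.0
S  [ 0.49  0.54 -1.09  2.41  2.12  0.9  -0.77] 0.0
S  [-0.02  0.88 -0.96  2.39  2.11  1.34 -1.02] 0.0
S  [-0.07  1.05 -0.88  2.4   2.24  1.46 -1.12] 0.0
S  [ 0.01  0.8  -1.    2.37  2.05  1.28 -0.97] 0.0
```

```bash
python3 -c "
from h import *
go([575,-190,200]);go([580,120,280])"
```

```text
t 9.9 tcp [ 570.4 -194.9  107.1] q [ 0.68  0.76 -0.49  2.37  2.84  0.64  2.12] w 61.1 F [-0.2  0.1  2.8]
 shift units [ 2.061 -0.176 -2.316]
t 9.9 tcp [ 570.4 -194.9  107.1] q [ 0.68  0.76 -0.49  2.37  2.84  0.64  2.12] w 61.1 F [-0.2  0.1  2.8]
 shift units [  2.472 -10.361  -5.48 ]
```

```bash
python3 -m crank '[[[0.7,0,-0.7,0,0,0],[0.7,-0.1,-0.8,0,0,0],[0.7,-0.1,-0.8,0,0,0],[0,-0.8,-0.3,0,0,0],[0,-0.9,-0.3,0,0,0],[0,-0.9,-0.3,0,0,0],[0,-0.9,-0.3,0,0,0],[0,-0.9,-0.3,0,0,0],[0,-0.9,-0.3,0,0,0],[0,-0.9,-0.3,0,0,0]]]';python3 -c "
from h import *
go([580,120,280],pose(-10,40,1))"
```

```text
clock: 10.73
eef_pos: [566.9, -0.1, 250.4]
tool_rot: [-3.141, -0.678, -0.197]
force: [0.4, -1.0, -2.8]
width: 61.0
t 10.73 tcp [566.9  -0.1 250.4] q [-0.05  0.34 -0.19  2.34  2.06  0.36  2.32] w 61.0 F [ 0.4 -1.  -2.8]
 turn units [ 0.129  0.188 -0.167]
 shift units [ 0.342 -4.013 -0.989]
```

```bash
python3 -m crank '[[[0.1,-0.9,-0.2,0,0,0],[0.1,-0.9,-0.2,0,0,0],[0.1,-0.9,-0.2,0,0,0],[0.1,-0.9,-0.2,0,0,0]]]';python3 - <<'E'
from h import *
H=np.pi/2
go([580,120,280],pose(-8,45,1)*Ro.from_euler('z',H))
go(None,pose(-5.67,50,0))
E
```

```text
clock: 11.07
eef_pos: [577.2, 113.3, 275.8]
tool_rot: [3.137, -0.673, -0.189]
force: [1.4, -0.7, -2.9]
width: 61.2
t 11.07 tcp [577.2 113.3 275.8] q [-0.39  0.33 -0.11  2.22  1.49  0.44  2.69] w 61.2 F [ 1.4 -0.7 -2.9]
 turn units [ 1.122  0.563 14.63 ]
 shift units [ 0.126 -0.235 -0.08 ]
t 11.07 tcp [577.2 113.3 275.8] q [-0.39  0.33 -0.11  2.22  1.49  0.44  2.69] w 61.2 F [ 1.4 -0.7 -2.9]
 turn units [ 2.936 -0.99  29.223]
```

```bash
python3 -m crank '[[[0,0,0,0.1,0,0.98],[0,0,0,0.1,0,0.98],[0,0,0,0.1,0,0.98],[0,0,0,0.1,0,0.98],[0,0,0,0.1,0,0.98],[0,0,0,0.1,0,0.98],[0,0,0,0.1,0,0.98],[0,0,0,0.1,0,0.98],[0,0,0,0.1,0,0.98],[0,0,0,0.1,0,0.98],[0,0,0,0.1,0,0.98],[0,0,0,0.1,0,0.98]]]';python3 - <<'E'
from h import *
go([580,120,280],pose(-5.67,50,0))
E
```

```text
clock: 12.07
eef_pos: [568.9, 128.8, 271.1]
tool_rot: [-2.41, -0.121, -1.462]
force: [0.1, -0.1, -3.4]
width: 61.0
t 12.07 tcp [568.9 128.8 271.1] q [-0.21  0.34 -0.32  2.32  1.95  0.47  0.98] w 61.0 F [ 0.1 -0.1 -3.4]
 turn units [ 1.496 -0.482 17.182]
 shift units [ 0.366 -0.42   0.034]
```

```bash
python3 -m crank '[[[0,0,0,0.09,-0.03,1],[0,0,0,0.09,-0.03,1],[0,0,0,0.09,-0.03,1],[0,0,0,0.09,-0.03,1],[0,0,0,0.09,-0.03,1],[0,0,0,0.09,-0.03,1],[0,0,0,0.09,-0.03,1],[0,0,0,0.09,-0.03,1],[0,0,0,0.09,-0.03,1],[0,0,0,0.09,-0.03,1],[0,0,0,0.09,-0.03,1],[0,0,0,0.09,-0.03,1]]]';python3 -m crank '[[[0,0,0,0.09,-0.03,1],[0,0,0,0.09,-0.03,1],[0,0,0,0.09,-0.03,1],[0,0,0,0.09,-0.03,1]]]';python3 - <<'E'
from h import *
go([570,185,215],pose(-5.67,50,0))
E
```

```text
clock: 13.07
eef_pos: [559.1, 126.7, 263.6]
tool_rot: [-2.688, 0.731, -2.558]
force: [0.0, 0.5, -3.1]
width: 61.1
clock: 13.4
eef_pos: [556.1, 125.8, 261.0]
tool_rot: [-3.087, 0.853, 3.12]
force: [0.5, -0.2, -3.4]
width: 60.8
t 13.4 tcp [556.1 125.8 261. ] q [-0.01  0.46 -0.75  2.43  2.    0.9  -0.91] w 60.8 F [ 0.5 -0.2 -3.4]
 turn units [ 0.038 -0.173  0.487]
 shift units [0.878 2.053 1.216]
```

```bash
python3 -m crank '[[[0.2,0.7,0.2,0,-0.05,0.2],[0.25,0.7,0.3,0,-0.05,0.2],[0.2,0.6,0.2,0,-0.05,0.1],[0,0,0,0,0,0]]]';python3 - <<'E'
from h import *
from cell import ctrl
go([570,185,200],pose(-5.67,50,0))
p=ctrl.get_image("scene");np.savez("/tmp/hov.npz",**{k:p[k] for k in("color","depth","camera_matrix","R","t")})
cv2.imwrite("pics/hov.png",cv2.resize(p["color"][150:280,320:480,::-1],(720,585)))
w=cloud(p);m=(abs(w[...,0]-570)<70)&(abs(w[...,1]-185)<45)&(w[...,2]>130)&(w[...,2]<350)
v,u=np.where(m);print(len(v),u.min(),u.max(),v.min(),v.max())
E
```

```text
clock: 13.73
eef_pos: [562.6, 184.4, 228.9]
tool_rot: [3.131, 0.868, 3.028]
force: [-0.5, 0.5, -3.2]
width: 61.2
t 13.73 tcp [562.6 184.4 228.9] q [-0.17  0.6  -0.75  2.38  1.96  1.07 -1.03] w 61.2 F [-0.5  0.5 -3.2]
 turn units [-0.003 -0.044 -0.09 ]
 shift units [0.577 0.039 0.809]
1491 376 410 148 203
```

View pics/hov.png

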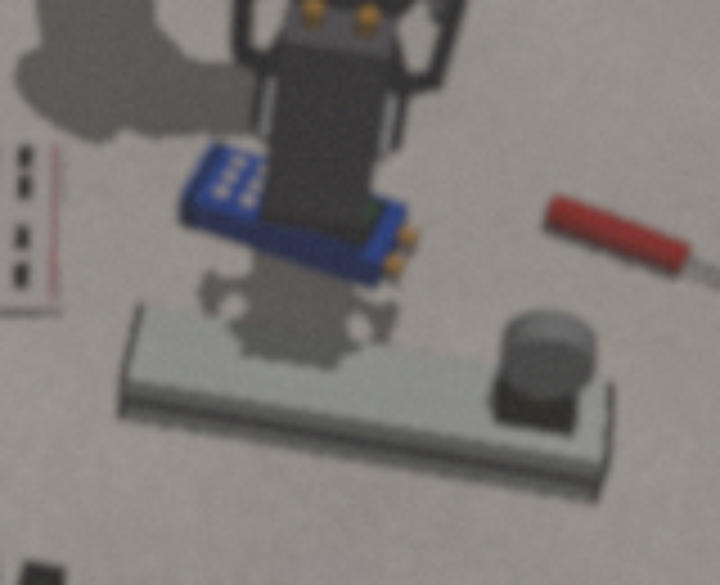

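The meter hangs upright over the free part of the riser, stubs up, with its plain back towards the scene camera. Next I measure its pose.

```bash
cat > meas.py <<'E'
from h import *
np.set_printoptions(precision=3,suppress=True)
def meas(p,zlo,zhi,x0=572,y0=185):
    w=cloud(p);m=(abs(w[...,0]-x0)<60)&(abs(w[...,1]-y0)<45)&(w[...,2]>zlo)&(w[...,2]<zhi)
    P=w[m];ok=np.ones(len(P),bool)
    for _ in range(12):
        c=P[ok].mean(0);n=np.linalg.svd(P[ok]-c,full_matrices=False)[2][2];n*=np.sign(n[0]);d=(P-c)@n;ok=abs(d)<max(3,2*abs(d[ok]).std()*.7)
    print("back normal",n,"pitch(deg, +: faces up)",np.degrees(np.arcsin(n[2])),"yaw",np.degrees(np.arctan2(n[1],n[0])),"n",ok.sum())
    Q=P[ok];lohi=np.percentile(Q,[1,99],axis=0);print("range",lohi.tolist())
    r=cv2.minAreaRect(np.stack([(Q-c)@np.array([-n[1],n[0],0]),Q[:,2]],1).astype(np.float32));print("in-plane rect",r)
    z=lohi[0,2];b=Q[Q[:,2]<z+15];bc=b.mean(0);foot=bc-16*n;f=foot[:2]-[571.2,228.1]
    print("bottom back mid",bc,"zmin",z,"foot riser x,y",f@[.995,-.0988],f@[.0988,.995])
E
python3 -c "
from meas import *
meas(np.load('/tmp/hov.npz'),120,300)"
```

```text
back normal [ 0.994 -0.109 -0.009] pitch(deg, +: faces up) -0.4943173199344396 yaw -6.26596338162147 n 755
range [[566.2309447875205, 153.79794982662492, 178.71041268649302], [576.3751261490208, 213.7714259921925, 298.69472477264515]]
in-plane rect ((-0.3661632537841797, 238.03396606445312), (61.86556625366211, 123.48757934570312), 0.576021671295166)
bottom back mid [571.249 184.067 185.94 ] zmin 178.71041268649302 foot riser x,y -11.597485489006967 -43.6420252726174
```

```bash
python3 -c "
from h import *
go([574,184,116],pose(-5.67,50.3,0))"
```

```text
t 13.78 tcp [562.4 182.3 229.2] q [-0.17  0.6  -0.75  2.38  1.96  1.07 -1.03] w 60.9 F [ 0.5  0.2 -2.4]
 turn units [-0.029 -0.092 -0.086]
 shift units [2.635 0.081 2.728]
```

```bash
python3 -m crank '[[[0.5,0,0.5,0,0,0],[0.6,0,0.65,0,0,0],[0.6,0.05,0.65,0,0,0],[0.5,0,0.5,0,0,0],[0.2,0,0.2,0,0,0],[0,0,0,0,0,0]]]';python3 - <<'E'
from meas import *
from cell import ctrl
go([574,184,98],pose(-5.67,50.3,0))
meas(ctrl.get_image("scene"),58,185)
E
```

```text
clock: 14.28
eef_pos: [574.1, 180.1, 123.9]
tool_rot: [3.136, 0.871, 3.029]
force: [0.1, 0.7, -3.0]
width: 61.2
t 14.28 tcp [574.1 180.1 123.9] q [-0.21  0.88 -0.68  2.41  2.17  1.29 -1.23] w 61.2 F [ 0.1  0.7 -3. ]
 turn units [-0.047 -0.066 -0.084]
 shift units [0.672 0.124 0.545]
back normal [ 0.994 -0.111 -0.007] pitch(deg, +: faces up) -0.41073698255563695 yaw -6.351609438826421 n 566
range [[577.8759558564124, 149.88975885566254, 73.40710499715242], [587.5011846884967, 209.5581464297355, 184.06220325832737]]
in-plane rect ((-0.2314605712890625, 128.45901489257812), (112.6895751953125, 61.237606048583984), 89.66917419433594)
bottom back mid [582.474 179.846  80.641] zmin 73.40710499715242 foot riser x,y -0.011474821068424568 -46.7089400166368
```

```bash
python3 -m crank '[[[0.25,0,0.21,0,0,0],[0.2,0,0.18,0,0,0],[0.08,0,0.06,0,0,0],[0,0,0,0,0,0]]]';python3 - <<'E'
from meas import *
from cell import ctrl
go([574,181,98])
meas(ctrl.get_image("scene"),52,185)
E
```

```text
clock: 14.67
eef_pos: [575.5, 179.0, 107.1]
tool_rot: [3.134, 0.876, 3.026]
force: [-1.2, 0.8, -2.4]
width: 61.3
t 14.67 tcp [575.5 179.  107.1] q [-0.22  0.93 -0.67  2.41  2.2   1.33 -1.26] w 61.3 F [-1.2  0.8 -2.4]
 shift units [0.269 0.061 0.151]
back normal [0.984 0.134 0.119] pitch(deg, +: faces up) 6.822152216001423 yaw 7.737572369109424 n 249
range [[575.094874792741, 148.22406571168236, 56.735363471263426], [589.1656235341271, 215.73339918586737, 182.3262039833116]]
in-plane rect ((9.165943145751953, 120.56974792480469), (72.23177337646484, 129.138427734375), 0.39744219183921814)
bottom back mid [586.841 195.4    63.558] zmin 56.735363471263426 foot riser x,y 3.341595640946672 -34.67481762900666
```

```bash
python3 -m crank '[[[0.1,0.03,0.08,0,0,0],[0.08,0.03,0.06,0,0,0],[0,0,0,0,0,0]]]';python3 -m crank '[[[0.06,0,0.04,0,0,0],[0,0,0,0,0,0]]]'
```

```text
clock: 14.97
eef_pos: [576.3, 181.3, 102.4]
tool_rot: [3.131, 0.88, 3.024]
force: [0.1, 0.4, -2.9]
width: 60.9
clock: 15.13
eef_pos: [576.3, 181.7, 100.4]
tool_rot: [3.131, 0.881, 3.024]
force: [0.1, -0.2, -2.8]
width: 61.2
```

```bash
python3 -m crank '[[[0.06,0,0.04,0,0,0],[0.04,0,0.03,0,0,0],[0,0,0,0,0,0]]]';python3 -m crank '[[[0.04,0,0.03,0,0,0],[0,0,0,0,0,0]]]'
```

```text
clock: 15.38
eef_pos: [576.2, 181.9, 97.2]
tool_rot: [3.13, 0.882, 3.024]
force: [-0.4, 0.3, -0.7]
width: 61.2
clock: 15.55
eef_pos: [576.6, 182.0, 97.4]
tool_rot: [3.131, 0.886, 3.025]
force: [-0.3, 0.1, -2.5]
width: 61.1
```

```bash
python3 -m crank '[[[0.06,0,0.05,0,0,0],[0.03,0,0.03,0,0,0]]]';python3 -m crank '[[[0.05,0,0.04,0,-0.02,0],[0.05,0,0.04,0,0,0]]]'; python3 - <<'E'
from h import *
from cell import ctrl
p=ctrl.get_image("scene");go()
cv2.imwrite("pics/down.png",cv2.resize(p["color"][170:260,340:460,::-1],(760,570),interpolation=cv2.INTER_CUBIC))
E
```

```text
clock: 15.72
eef_pos: [577.5, 182.2, 97.1]
tool_rot: [3.131, 0.894, 3.027]
force: [-7.8, 0.6, 7.8]
width: 61.0
clock: 15.88
eef_pos: [577.6, 182.3, 97.2]
tool_rot: [3.132, 0.904, 3.03]
force: [-11.0, -0.5, 15.6]
width: 60.6
t 15.93 tcp [577.5 182.3  97.2] q [-0.24  0.98 -0.66  2.41  2.24  1.39 -1.3 ] w 61.3 F [-10.8   0.2  15.4]
```

View pics/down.png

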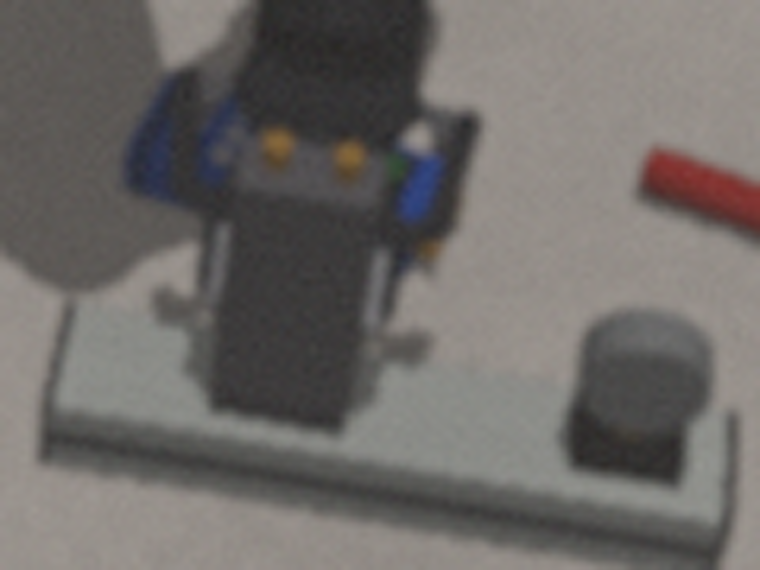

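```bash
python3 -m crank '[[[-0.04,0,-0.03,0,0.15,0],[-0.02,0,-0.02,0,0.08,0],[0,0,0,0,0,0]]]'; python3 - <<'E'
from meas import *
from cell import ctrl
p=ctrl.get_image("scene");go();meas(p,70,182,572,182)
E
```

```text
clock: 16.18
eef_pos: [576.8, 182.7, 99.7]
tool_rot: [3.133, 0.878, 3.033]
force: [0.1, 0.2, -4.1]
width: 60.7
t 16.23 tcp [576.8 182.7  99.5] q [-0.23  0.95 -0.66  2.41  2.22  1.34 -1.27] w 61.0 F [ 0.5  0.4 -2.9]
back normal [ 0.995 -0.1   -0.001] pitch(deg, +: faces up) -0.03920522666405383 yaw -5.763166091489609 n 567
range [[580.6835362260515, 152.17467653979028, 71.57892514989352], [590.0946499922095, 212.24866619786465, 181.05341128385342]]
in-plane rect ((0.1228485107421875, 126.00587463378906), (61.45686721801758, 111.83262634277344), 0.21188347041606903)
bottom back mid [585.438 181.55   78.796] zmin 71.57892514989352 foot riser x,y 2.7672282888739312 -44.884993474286475
```

```bash
python3 -m crank '[[[0.04,0,0.03,0,0,0],[0.03,0,0.03,0,0,0],[0,0,0,0,0,0]]]'
```

```text
clock: 16.48
eef_pos: [577.3, 182.6, 97.0]
tool_rot: [3.133, 0.881, 3.033]
force: [-1.7, -0.8, 1.8]
width: 61.1
```

```bash
python3 -m crank '[[[0,0,0,0,0,0],[0,0,0,0,0,0],[0,0,0,0,0,0],[0,0,0,0,0,0]]]' -1; python3 - <<'E'
from meas import *
from cell import ctrl
p=ctrl.get_image("scene");go();meas(p,70,182,572,182)
E
```

```text
clock: 16.82
eef_pos: [578.3, 182.8, 97.1]
tool_rot: [3.132, 0.884, 3.031]
force: [-0.1, 0.6, -0.8]
width: 85.2
t 16.87 tcp [578.3 182.8  97.2] q [-0.23  0.96 -0.66  2.4   2.23  1.35 -1.27] w 85.4 F [ 0.4 -0.1  0.1]
back normal [ 0.611 -0.709  0.353] pitch(deg, +: faces up) 20.68738815925083 yaw -49.253126931599894 n 127
range [[522.5366830323017, 142.23439138793893, 70.95820971380739], [591.8927209121007, 211.72801738442084, 179.1595857010814]]
in-plane rect ((-19.442296981811523, 137.31304931640625), (116.34466552734375, 80.31507110595703), 69.24897003173828)
bottom back mid [583.491 159.626  78.029] zmin 70.95820971380739 foot riser x,y 8.153151227034684 -56.59884282928449
```

```bash
python3 -m crank '[[[-0.15,0,-0.2,0,0,0],[-0.35,0,-0.4,0,0,0],[-0.5,0,-0.6,0,0,0],[-0.6,0,-0.65,0,0,0],[-0.7,0,-0.65,0,0,0],[-0.7,0,-0.65,0,0,0],[-0.7,0,-0.65,0,0,0],[-0.7,0,-0.65,0,0,0]]]'; python3 - <<'E'
from meas import *
from cell import ctrl
p=ctrl.get_image("scene");go();meas(p,70,190,572,182);t=ctrl.get_image("top")
cv2.imwrite("pics/end.png",np.hstack([cv2.resize(p["color"][150:280,320:480,::-1],(400,325)),cv2.resize(t["color"][130:260,180:340,::-1],(400,325))]))
E
```

```text
clock: 17.53
eef_pos: [554.6, 183.3, 285.6]
tool_rot: [-3.141, 0.872, 3.041]
force: [1.1, -0.7, -0.4]
width: 85.5
t 17.58 tcp [556.2 185.  292.7] q [-0.14  0.44 -0.78  2.34  1.81  0.96 -0.87] w 85.6 F [ 0.4 -1.1  5.6]
back normal [ 0.994 -0.113 -0.002] pitch(deg, +: faces up) -0.10630124332164868 yaw -6.470318029797909 n 612
range [[580.6782471817713, 152.70706690645932, 71.54350994731492], [590.6822852890309, 211.92515926415211, 189.14299285705025]]
in-plane rect ((-0.2547264099121094, 129.98532104492188), (61.2066764831543, 119.37337493896484), 0.07490792870521545)
bottom back mid [585.824 183.47   78.4  ] zmin 71.54350994731492 foot riser x,y 2.963890177268717 -42.7382438173666
```

View pics/end.png

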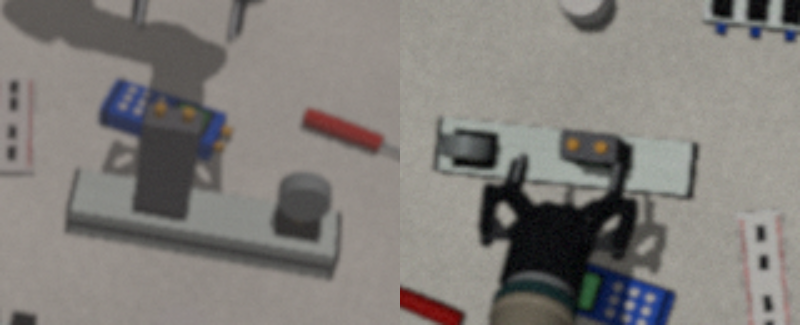

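The meter stands upright on the bar with the gripper clear above it. I let the arm settle and hand in.

```bash
python3 -m crank '[[[0,0,-0.3,0,0,0],[0,0,0,0,0,0],[0,0,0,0,0,0],[0,0,0,0,0,0]]]'; python3 -c "
from meas import *
from cell import ctrl
p=ctrl.get_image('scene');go();meas(p,70,190,572,182);print(ctrl.finish_job())"
```

```text
clock: 17.97
eef_pos: [548.8, 184.3, 298.8]
tool_rot: [3.134, 0.886, 3.034]
force: [-0.5, -0.2, -0.2]
width: 85.4
t 18.02 tcp [548.7 184.1 298.5] q [-0.14  0.42 -0.78  2.35  1.8   0.95 -0.87] w 85.5 F [-0.7  0.3  0.2]
back normal [ 0.994 -0.11   0.002] pitch(deg, +: faces up) 0.13753518622162317 yaw -6.330540488113084 n 615
range [[580.3208547820709, 152.48693122665782, 71.68342765525372], [590.7228786083738, 212.27907984473424, 189.45542346175588]]
in-plane rect ((-0.30336570739746094, 130.10012817382812), (119.60922241210938, 61.745731353759766), 89.607177734375)
bottom back mid [586.044 183.185  78.43 ] zmin 71.68342765525372 foot riser x,y 3.2104456422316083 -43.03913384361232
the job is handed in; nothing more can be done
None
```

The grey meter is standing upright on the free part of the riser, display towards the robot, and I handed the job in at 18.0 s of the 42 s allowed. I gripped it across its width with the tool tilted 40°, lifted it and turned it half a turn about the tool axis. Then I lowered it onto the bar until the wrist force showed contact, opened the fingers and backed off upwards.

**Last checks:**
- **Upright:** it leans about 0.1° towards or away from the robot and 0.4° sideways.
- **Facing:** the display points within about 1° of square to the riser's front.
- **Position:** the foot is about 3 mm from the riser's centre line and 43 mm from its middle, away from the gauge.
- **Clear of the robot:** the open fingers are about 90 mm above the meter's top, with no force on the wrist.
- **Other things:** those visible in the last pictures look undisturbed; I did not measure their positions again.

**What went wrong along the way:**
- The first grip was too high, so I opened and gripped again about 14 mm lower.
- The first touch on the riser pressed with about 15 N and tilted the tool 1.5°, so I lifted 2 mm, corrected the tilt and set it down again.
- Two plane fits made while the gripper was close were badly off, and I ignored them. The fits before and after them agreed.
- The height of the foot on the bar was not measured directly. I judged it from the contact force and the pictures.

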